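Load the scanner stage and raise it with the star wheel

TASK

Slide the blue stage clamp fully open, lay every slide carrier from the mat on the stage, each upright and lengthwise inside a marked place of its own, and reach through the slot in the white cover to turn the orange star wheel tooth by tooth until the stage's yellow pointer is level with the red flag. When all are loaded and the stage is level with the flag, slide the clamp fully closed again. Turn the wheel only while the clamp is fully open, and leave the oil bottle, the dish and the brush where they are.

Things in the scene. Friction and masses are not known exactly. Their poses are not given: they have to be found in the camera images.
- slot (a point): Centre of the access slot, at the top face of the flat white cover (top 66 mm above the bench, 6 mm thick). Black-bordered opening 42 mm wide along this point's x, 140 mm long along its y, showing the orange wheel's teeth. The whole unit shares its frame: x away from the robot, y left towards the stage, z up. Below the cover it is free down to 14 mm above the bench but for the wheel.
- lift: The white slide-scanner stage lift, fixed to the bench, base 250 mm (x) by 450 mm (y); origin at the centre of its underside. Wheel and clamp on the -y half, stage on the +y half.
- wheel_axis (a point): On the star wheel's vertical axis, half-way up its teeth (43 mm above the bench), 72 mm from the slot's centre along the slot's +x. Six straight radial teeth 60 degrees apart, each 14 mm wide, out to 100 mm from the axis; hub radius 36 mm. Tooth tops 56 mm, undersides 30 mm above the bench (tops 10 mm below the cover's top face).
- star_wheel (a joint): Wheel angle, rad, positive counter-clockwise from above. Starts at 0: a tooth lies across the slot's middle. Positive turning carries the teeth in the slot towards the slot's -y end and RAISES the stage, 15 mm per tooth (1.047 rad); turning back lowers it. Stays where left; about 10 N at the teeth turns it. One sweep of a shut fingertip along the slot gives about one tooth.
- pointer (a point): Tip of the yellow pointer that sticks 69 mm out of the stage's far edge, 12 mm wide; it goes up and down with the stage. It stands 4 mm below the stage's upper face.
- flag_tip (a point): Tip of the small red flag on the gauge post 75 mm beyond the stage's far edge, set at the wanted height, 27 to 50 mm above the pointer's starting height. The pointer must come level with it. The post is 140 mm high.
- clamp (a joint): Position of the stage clamp's blue grip along its track, m: 0 = fully closed (end stop at the -y end of the track), 0.080 = fully open (end stop at the +y end, towards the stage). Starts closed or nearly so. It slides with about 2 N and stays where left.
- clamp_grip (a point): Centre of the clamp's blue grip, a block 28 mm (x) by 20 mm (y) by 40 mm high that stands on a low aluminium track on the white cover, beyond the slot; it moves along this point's +y to open. Its underside is 80 mm and its top 120 mm above the bench.
- place1 (a point): Centre of marked place 1 on the upper face of the black stage plate (240 x 170 mm, 8 mm thick, no rim, four places in two rows of two; 75 mm above the bench at the start, rising with the stage; it bears 25 N of downward push without sinking). A white outline 96 mm along this point's x and 56 mm along its y. All four places are alike.
- place2 (a point): Centre of marked place 2 on the upper face of the black stage plate (240 x 170 mm, 8 mm thick, no rim, four places in two rows of two; 75 mm above the bench at the start, rising with the stage; it bears 25 N of downward push without sinking). A white outline 96 mm along this point's x and 56 mm along its y. All four places are alike.
- place3 (a point): Centre of marked place 3 on the upper face of the black stage plate (240 x 170 mm, 8 mm thick, no rim, four places in two rows of two; 75 mm above the bench at the start, rising with the stage; it bears 25 N of downward push without sinking). A white outline 96 mm along this point's x and 56 mm along its y. All four places are alike.
- place4 (a point): Centre of marked place 4 on the upper face of the black stage plate (240 x 170 mm, 8 mm thick, no rim, four places in two rows of two; 75 mm above the bench at the start, rising with the stage; it bears 25 N of downward push without sinking). A white outline 96 mm along this point's x and 56 mm along its y. All four places are alike.
- carrier1_mid (a point): Centre of the slide carrier with the blue rib, 20 mm above its underside. A grey deck 90 mm (its x) by 46 mm (its y) by 10 mm thick with two glass slides, and across its middle an upright blue rib to grip it by: 12 mm thick along x, 36 mm along y, its top 40 mm above the underside. 120 g. Starts upright on the black mat (3 mm thick) to the left. None if it is not there today.
- carrier2_mid (a point): Centre of the slide carrier with the green rib, 20 mm above its underside. A grey deck 90 mm (its x) by 46 mm (its y) by 10 mm thick with two glass slides, and across its middle an upright green rib to grip it by: 12 mm thick along x, 36 mm along y, its top 40 mm above the underside. 120 g. Starts upright on the black mat (3 mm thick) to the left. None if it is not there today.
- carrier3_mid (a point): Centre of the slide carrier with the yellow rib, 20 mm above its underside. A grey deck 90 mm (its x) by 46 mm (its y) by 10 mm thick with two glass slides, and across its middle an upright yellow rib to grip it by: 12 mm thick along x, 36 mm along y, its top 40 mm above the underside. 120 g. Starts upright on the black mat (3 mm thick) to the left. None if it is not there today.
- carrier4_mid (a point): Centre of the slide carrier with the red rib, 20 mm above its underside. A grey deck 90 mm (its x) by 46 mm (its y) by 10 mm thick with two glass slides, and across its middle an upright red rib to grip it by: 12 mm thick along x, 36 mm along y, its top 40 mm above the underside. 120 g. Starts upright on the black mat (3 mm thick) to the left. None if it is not there today.
- oil_bottle: Amber immersion-oil bottle, 40 mm across, 85 mm high, standing; origin at the centre of its foot. A bystander.
- dish: White dish, 90 mm across, 16 mm high; origin at the centre of its underside. A bystander.
- brush: Brush 150 mm long with a wooden handle, lying on the bench to the right of the unit; origin at its middle. A bystander.
Not all that is in view belongs to the job. Leave any purple look-alike of the part that bears carrier3_mid alone.

How it is judged:
By the outcome, as a careful person would: the job done as asked, in the order asked, and still so for the second after the job is handed in, with the robot touching nothing.
Of carrier1, carrier2, carrier3, carrier4 only 2 to 4 are there at a start; the rules pass over those that are not, and their reading is None.
At some moment in a run one of carrier1, carrier2, carrier3, carrier4 may be knocked a few centimetres aside while the robot is not near it.
It also fails if it takes over 210 s, if anything falls off the work surface, if the arm or the gripper's body presses on something with over 40 N, if the wrist force passes 120 N, or if a joint passes its speed limit or range.

ROBOT

A 7-joint arm with a two-finger parallel gripper is mounted at the origin on the work surface. World frame = base frame: x ahead of the robot, y to its left, z up, the work surface at z = 0. Lengths are in m, angles in rad, forces in N, time in s.
With the tool pointing down it reaches from about 0.35 to 0.9 m from the base axis. Payload 8.1 kg.
Tool frame: the origin (TCP) lies at the very end of the fingers, on their centre line; the grasp point (between the pads) lies 19 mm behind it (arm.tcp_to_grasp is the z of the grasp point in the tool frame, in m); z points along the fingers, y is the line along which they close (so a half turn about z gives the same grasp; the last joint's range is limited). The gripper opens to 92 mm and grips with 3 to 60 N. Pads are 19 mm wide; open, the fingers measure 130 mm over their backs; the gripper's body (75 mm by 190 mm) begins 47 mm behind the grasp point.
Start: joints at [1.077, 0.434, 0.025, 1.573, -0.012, 1.134, -0.075], TCP at [0.238, -0.578, 0.227] pointing down, gripper open.
Joint ranges: [-2.62, 2.62], [-0.44, 2.09], [-1.27, 1.32], [0.08, 2.57], [-1.32, 4.46], [0.12, 2], [-2.74, 2.74]. Speed limits (rad/s): [2.22, 2.22, 3.01, 3.01, 3.14, 3.14, 3.14].

INTERFACE

Orientations are given as a rotation vector (axis times angle).
In Python, from cell import readout, vision, sign_off, arm gives the robot as it stands. The module is installed in compiled form; this text tells all that it offers.
- The arm moves only by the shell command python3 -m creep 'ROWS' [FORCE]. ROWS is JSON, a list of rows, each a list of 5 numbers: the shift along the tool's x, y, z in units of 4 cm (1.0 is 4 cm), then the turn about the tool's z in units of 4 degrees (1.0 is 4 degrees), then the opening, from 0 (shut) to 1 (fully open). A call has 1 to 12 rows; each row shifts and turns the commanded pose from where the row before left it, along the tool's axes as they then stand; what a row does not reach is not made up. A row lasts 1/8 s, in which the tool goes at most 62.5 mm and 10.7 degrees, less where a joint would pass 70% of its speed; a pose out of reach is approached as far as the arm can. A call with a number of a shift or a turn outside -1 to 1 is refused whole. A call with a gripper value outside its range is refused whole. The fingers move at their own pace and stop on an object; FORCE is the grip in N (left out, the last holds). Time passes only in rows, so rows that do not move let the fingers close. It gives the time, the measured TCP pose, the force, the opening and the grip force at its end, in the units of the state.
- readout.observe(): the state, without advancing time (a new reading comes with each control period).
- vision.get_image(name): name is "scene" or "top" or "wrist"; returns a dict with "pixels" (400x640x3 uint8, blue, green, red), "z_map" (400x640 float32, m along the optical axis (not along the pixel's ray), 0 where there is no reading), "camera_matrix" (3x3 intrinsics, pixels), "k1" (the pictures are not rectified: a ray, as slopes to the right and down, at radius r is drawn at 1 + k1 r^2 times it, then the intrinsics apply), "position" and "rotation" of the camera in the world. Camera axes: x right, y up, looking along -z (the intrinsics and any distortion apply to the point x, -y, -z); pixel columns grow to the right and rows downward; lengths in m; the calibration is good to about 2 mm. A picture is of the moment at which its call begins.
- sign_off(): hands the job in; it is judged then, once.
The state is a dict: "clock": time; "joints": joint angles; "dq": joint speeds; "joint_efforts": joint torques, N m; "position": TCP position; "ee_rot": TCP orientation; "force": force on the tool from outside, world axes, zero at the start; "ft_torque": the same for the moment, N m; "width": opening from 0.0 (shut) to 1.0 (fully open); "gripper_force": force on a finger pad.
Only numpy, scipy, OpenCV 4.12 (cv2) and the standard library are available. Lean on these libraries where they do the work, as an engineer would, in place of code of your own. Each camera call takes 0.05 s, during which the arm holds its last target. There are 200 camera calls.

## Working session

There is one attempt and no reset: what is moved stays moved. The work goes in short steps, Python scripts to look and compute and a shell command to move; the robot and the scene stay as the last step left them, time stands still between calls to the robot, and variables do not carry over. Pictures are saved under pics/ and viewed, at most 18 in all, crops included, and the job is handed in when it is done.

```bash
mkdir -p pics
cat > h.py <<'E'
import numpy as np, cv2
from cell import readout, vision
from scipy.spatial.transform import Rotation as R
def cam(n):
    return vision.get_image(n)
def rot(im):
    r=np.array(im['rotation'],float)
    return R.from_rotvec(r).as_matrix() if r.size==3 else r.reshape(3,3)
def rays(im,uv):
    K=np.array(im['camera_matrix'],float)
    uv=np.atleast_2d(np.array(uv,float))
    d=(uv-[K[0,2],K[1,2]])/[K[0,0],K[1,1]]
    k=im['k1']; s=d.copy()
    for _ in range(20): s=d/(1+k*(s**2).sum(1,keepdims=True))
    return s
def plane(im,uv,z):
    s=rays(im,uv); dc=np.c_[s[:,0],-s[:,1],-np.ones(len(s))]
    dw=dc@rot(im).T; p=np.array(im['position'],float)
    return p+dw*((z-p[2])/dw[:,2])[:,None]
def depth(im,uv):
    uv=np.atleast_2d(uv); s=rays(im,uv); u=np.round(uv).astype(int)
    z=im['z_map'][u[:,1],u[:,0]][:,None]
    return (np.c_[s[:,0],-s[:,1],-np.ones(len(s))]*z)@rot(im).T+np.array(im['position'],float)
def cloud(im):
    v,u=np.mgrid[0:400,0:640]; uv=np.c_[u.ravel(),v.ravel()]
    return depth(im,uv).reshape(400,640,3)
def toolshift(dw):
    o=readout.observe(); Rm=R.from_rotvec(o['ee_rot']).as_matrix()
    return Rm.T@np.array(dw)/0.04
def st():
    o=readout.observe(); Rm=R.from_rotvec(o['ee_rot']).as_matrix()
    print('t',round(o['clock'],2),'p',np.round(o['position'],4),'x',np.round(Rm[:,0],3),'y',np.round(Rm[:,1],3),'z',np.round(Rm[:,2],3),'F',np.round(o['force'],1),'w',round(o['width'],3),'g',o['gripper_force'])
E
python3 - <<'E'
from h import *
for n in ('top','scene','wrist'):
    im=cam(n); cv2.imwrite(f'pics/{n}0.png',im['pixels']); np.save(n+'0.npy',im,allow_pickle=True)
    print(n,im['position'],np.round(rot(im),2).tolist(),im['k1'],np.array(im['camera_matrix']).tolist())
st()
E
```

```text
top [0.43893133 0.04342103 1.28412576] [[0.01, 0.99, -0.13], [-1.0, 0.01, -0.0], [-0.0, 0.13, 0.99]] -0.07754507425118674 [[386.0433750981115, 0.0, 322.4711876148857], [0.0, 386.0433750981115, 201.5622473927293], [0.0, 0.0, 1.0]]
scene [1.10374447 0.62165393 0.78241489] [[-0.71, -0.48, 0.51], [0.7, -0.48, 0.53], [-0.01, 0.74, 0.68]] -0.014910224189095343 [[376.60313247295903, 0.0, 320.0455048484193], [0.0, 376.60313247295903, 197.01398673520995], [0.0, 0.0, 1.0]]
wrist [ 0.30318332 -0.5508424   0.38426585] [[0.38, 0.89, 0.25], [-0.92, 0.37, 0.1], [-0.0, -0.27, 0.96]] 0.009814298669370579 [[330.79075925711703, 0.0, 323.5337844841861], [0.0, 330.79075925711703, 195.30032035326013], [0.0, 0.0, 1.0]]
t 0.15 p [ 0.2379 -0.5775  0.2261] x [ 0.925  0.381 -0.   ] y [ 0.381 -0.925 -0.001] z [-0.001  0.001 -1.   ] F [-0.3  0.4  0.1] w 0.997 g 0.0
```

View pics/top0.png

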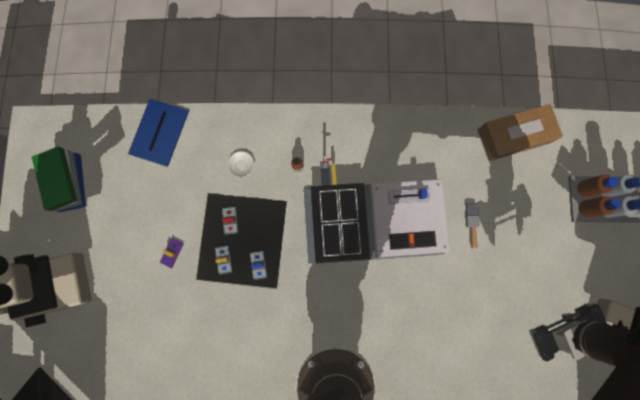

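View pics/scene0.png

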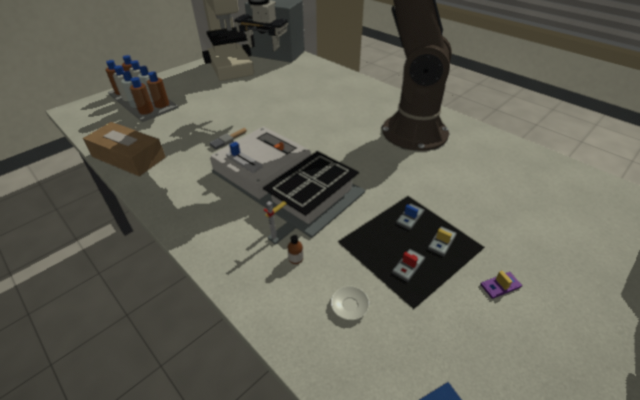

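The carriers on the mat are red (230,220), yellow (222,260) and blue (258,264). There is no green one. Look-alikes: the purple carrier with a yellow rib at (172,252) is off the mat, so I leave it. For the clamp's blue grip at (423,193), the blue box (159,133) and the blue bottle caps (615,185) could be mistaken for it. I choose the grip on the white cover.

```bash
cat > m0.py <<'E'
from h import *
im=np.load('top0.npy',allow_pickle=True).item()
sc=np.load('scene0.npy',allow_pickle=True).item()
def m(im,lo,hi,box):
    h=cv2.cvtColor(im['pixels'],cv2.COLOR_BGR2HSV); k=cv2.inRange(h,lo,hi); z=np.zeros_like(k); x0,y0,x1,y1=box; z[y0:y1,x0:x1]=k[y0:y1,x0:x1]
    v,u=np.nonzero(z); return np.c_[u,v]
for n,lo,hi,b,z in [('red',(0,120,80),(10,255,255),(200,195,285,285),.043),('red2',(170,120,80),(180,255,255),(200,195,285,285),.043),('yel',(20,120,80),(35,255,255),(200,195,285,285),.043),('blue',(100,120,60),(125,255,255),(240,240,285,285),.043),('grip',(100,120,60),(125,255,255),(380,175,445,210),.12),('orange',(5,150,80),(20,255,255),(385,225,445,255),.056),('ptr',(20,120,80),(35,255,255),(320,150,345,190),.071)]:
    p=m(im,lo,hi,b)
    if len(p): print(n,len(p),p.mean(0),np.round(plane(im,p.mean(0),z)[0],3),'depth',np.round(np.median(depth(im,p),0),3))
h=cv2.cvtColor(im['pixels'],cv2.COLOR_BGR2HSV)
C=cloud(im)
# cover white region, height .066
k=((abs(C[...,2]-.066)<.012)&(h[...,1]<40)&(h[...,2]>110)).astype(np.uint8); k[:,:365]=0;k[:,460:]=0
v,u=np.nonzero(k); print('cover',len(v),cv2.minAreaRect(plane(im,np.c_[u,v],.066)[:,:2].astype(np.float32)))
k2=((h[...,2]<70)).astype(np.uint8); s=np.zeros_like(k2); s[222:256,382:445]=k2[222:256,382:445]
v,u=np.nonzero(s); print('slot',len(v),cv2.minAreaRect(plane(im,np.c_[u,v],.066)[:,:2].astype(np.float32)))
# outlines
g=im['pixels'].max(2); s=np.zeros_like(g); s[186:260,314:364]=(g[186:260,314:364]>110); 
cs,_=cv2.findContours(s,cv2.RETR_EXTERNAL,2)
v,u=np.nonzero(s); print('places',cv2.minAreaRect(plane(im,np.c_[u,v],.075)[:,:2].astype(np.float32)))
# carriers decks
d=np.zeros_like(g); d[200:290,203:282]=(g[200:290,203:282]>75)
cs,_=cv2.findContours(d,cv2.RETR_EXTERNAL,2)
for c in cs:
    if cv2.contourArea(c)>100: print('deck',cv2.minAreaRect(plane(im,c[:,0],.013)[:,:2].astype(np.float32)))
p=m(sc,(0,120,80),(10,255,255),(255,195,290,225)); print('flag sc',p.mean(0), depth(sc,p.mean(0)))
a=cv2.resize(im['pixels'][185:295,195:295],None,fx=5,fy=5); b=cv2.resize(sc['pixels'][185:245,240:300],None,fx=5,fy=5)
o=np.zeros((550,800,3),np.uint8); o[:,:500]=a; o[:300,500:]=b; cv2.imwrite('pics/crop.png',o)
E
python3 m0.py
```

```text
red 62 [227.88709677 220.5       ] [0.534 0.352 0.043] depth [0.535 0.354 0.042]
red2 1 [227. 222.] [0.529 0.354 0.043] depth [0.531 0.361 0.017]
yel 54 [221.03703704 259.62962963] [0.408 0.369 0.043] depth [0.407 0.369 0.043]
blue 58 [256.79310345 265.68965517] [0.39  0.253 0.043] depth [0.392 0.254 0.042]
grip 51 [423.33333333 193.21568627] [ 0.617 -0.263  0.12 ] depth [ 0.617 -0.262  0.122]
orange 56 [411.125      239.16071429] [ 0.478 -0.237  0.056] depth [ 0.479 -0.237  0.056]
ptr 88 [333.52272727 173.98863636] [0.684 0.011 0.071] depth [0.683 0.011 0.074]
cover 2849 ((0.5480016469955444, -0.23544374108314514), (0.23672473430633545, 0.22330492734909058), 4.2411208152771)
slot 550 ((0.47600433230400085, -0.23767834901809692), (0.045360833406448364, 0.14454367756843567), 3.7898452281951904)
places ((0.5307707786560059, -0.008580707013607025), (0.20389696955680847, 0.11424683779478073), 4.342122554779053)
deck ((0.3915872573852539, 0.2557357847690582), (0.08827956020832062, 0.045165788382291794), 10.945966720581055)
deck ((0.4068114161491394, 0.3732926547527313), (0.0872805044054985, 0.0491289347410202), 12.085190773010254)
deck ((0.3869449496269226, 0.30726587772369385), (0.14872288703918457, 0.2560243606567383), 1.1254048347473145)
deck ((0.5368780493736267, 0.35516440868377686), (0.08807259798049927, 0.0472823791205883), 7.517406463623047)
flag sc [266.61538462 210.38461538] [[0.72105401 0.0305999  0.10510287]]
```

View pics/crop.png

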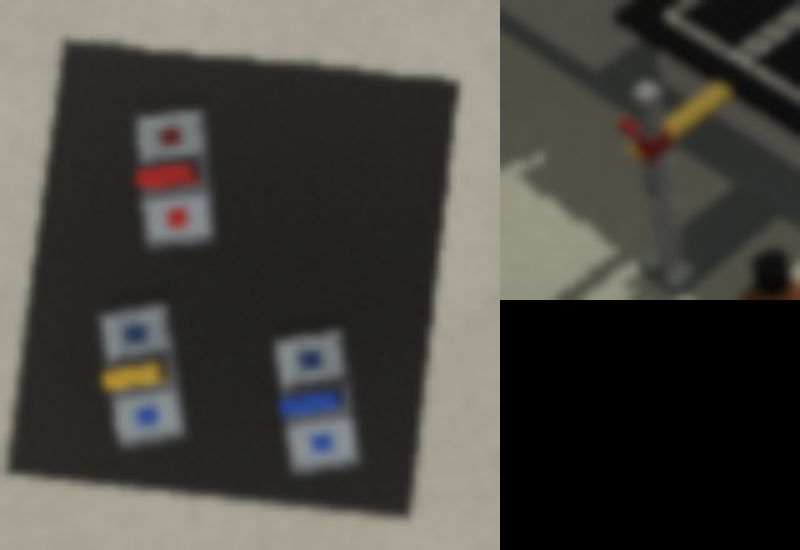

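The crop confirms the choice: red (170,175), yellow (135,375) and blue (310,403) ribs on grey decks. The yellow pointer stands below the red flag. I align the tool with the unit and go above the grip.

```bash
python3 -m creep '[[0,0,0,1,1],[0,0,0,1,1],[0,0,0,1,1],[0,0,0,1,1],[0,0,0,0.55,1],[0,0,0,0,1]]'; python3 -m creep '[[1,-0.71,0,0,1],[1,-0.71,0,0,1],[1,-0.71,0,0,0.6],[1,-0.71,0,0,0.6],[1,-0.71,0,0,0.6],[1,-0.71,0,0,0.6],[1,-0.71,0,0,0.6],[1,-0.71,0,0,0.6],[1,-0.71,0,0,0.6],[1,-0.71,0,0,0.6],[0,0,0,0,0.6],[0,0,0,0,0.6]]'
python3 - <<'E'
from h import *
im=cam('wrist'); cv2.imwrite('pics/w1.png',im['pixels']); np.save('w1.npy',im,allow_pickle=True); st()
E
```

```text
clock: 0.9
position: [0.2381, -0.5778, 0.2266]
ee_rot: [-3.139, -0.116, 0.0]
force: [-0.0, 0.5, 0.1]
width: 1.002
gripper_force: 0.0
clock: 2.4
position: [0.6158, -0.266, 0.2264]
ee_rot: [3.139, 0.116, -0.001]
force: [-0.3, 0.9, 0.4]
width: 0.597
gripper_force: 0.0
t 2.45 p [ 0.6154 -0.2667  0.2266] x [ 0.997  0.072 -0.001] y [ 0.072 -0.997  0.001] z [-0.001 -0.001 -1.   ] F [-0.7 -0.5 -0.3] w 0.603 g 0.0
```

View pics/w1.png

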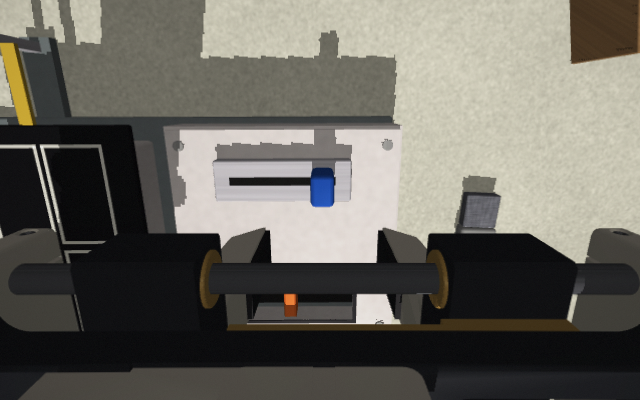

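The grip is at (322,187) on its track (215–351), the slot with the orange tooth is at (290,300), and the place outlines are on the left (0–105, 145–330).

Run:
```python
from h import *
im=np.load('w1.npy',allow_pickle=True).item(); h=cv2.cvtColor(im['pixels'],cv2.COLOR_BGR2HSV); C=cloud(im)
k=(cv2.inRange(h,(105,120,40),(130,255,255))>0)
k[:, :250]=0;k[:,400:]=0
t=k&(C[...,2]>.115); p=C[t]; print('grip top',len(p),np.round(p.mean(0),4),np.round(cv2.minAreaRect(p[:,:2].astype(np.float32))[1],4))
tr=(h[...,2]>90)&(C[...,2]>.07)&(C[...,2]<.085); tr[:150]=0;tr[210:]=0;tr[:,:205]=0;tr[:,360:]=0
print('track',cv2.minAreaRect(C[tr][:,:2].astype(np.float32)),np.median(C[tr][:,2]))
o=readout.observe(); c=p.mean(0); print(toolshift(c-o['position']))
```

```text
grip top 737 [ 0.6189 -0.2649  0.1234] [0.0829 0.0192]
track ((0.6136099100112915, -0.22764021158218384), (0.04030170664191246, 0.13000556826591492), 4.806308269500732) 0.08023959871634095
[ 0.09443272 -0.04182623  2.5804284 ]
```

```bash
python3 -m creep '[[0.05,-0.05,0.8,0,0.6],[0,0,0.9,0,0.6],[0,0,0.9,0,0.6],[0,0,0.8,0,0.6],[0,0,0,0,0.1],[0,0,0,0,0.1],[0,0,0,0,0.1],[0,0,0,0,0.1]]' 15; python3 -m creep '[[0,-0.3,0,0,0.1],[0,-0.4,0,0,0.1],[0,-0.4,0,0,0.1],[0,-0.4,0,0,0.1],[0,-0.3,0,0,0.1],[0,-0.1,0,0,0.1],[0,-0.1,0,0,0.1],[0,0,0,0,0.1]]'
```

```text
clock: 3.45
position: [0.6188, -0.2637, 0.0921]
ee_rot: [3.139, 0.115, 0.003]
force: [-0.0, -0.3, 3.2]
width: 0.217
gripper_force: 14.7
clock: 4.45
position: [0.6128, -0.1867, 0.0921]
ee_rot: [3.135, 0.112, 0.004]
force: [0.3, -9.8, 4.8]
width: 0.218
gripper_force: 15.0
```

```bash
python3 -m creep '[[0,-0.1,0,0,0.1],[0,-0.1,0,0,0.1],[0,0,0,0,0.1]]'; python3 -m creep '[[0,0.15,0,0,0.1],[0,0,0,0,0.5],[0,0,0,0,0.5],[0,0,-0.8,0,0.5],[0,0,-1,0,0.5],[0,0,-1,0,0.5],[0,0,0,0,0.5]]'
python3 - <<'E'
from h import *
im=cam('wrist');np.save('w2.npy',im,allow_pickle=True); st()
h=cv2.cvtColor(im['pixels'],cv2.COLOR_BGR2HSV); C=cloud(im)
k=(cv2.inRange(h,(105,120,40),(130,255,255))>0)&(C[...,2]>.113)&(C[...,2]<.13)&(abs(C[...,0]-.61)<.03)&(abs(C[...,1]+.19)<.05)
p=C[k];print(len(p),np.round(p.mean(0),4))
E
```

```text
clock: 4.82
position: [0.6127, -0.1862, 0.0921]
ee_rot: [3.127, 0.104, 0.007]
force: [5.7, -30.4, -4.2]
width: 0.22
gripper_force: 15.0
clock: 5.7
position: [0.614, -0.1804, 0.2062]
ee_rot: [3.139, 0.117, 0.009]
force: [-0.1, 0.8, 1.0]
width: 0.5
gripper_force: 0.0
t 5.75 p [ 0.6128 -0.1803  0.204 ] x [0.997 0.074 0.002] y [ 0.074 -0.997 -0.   ] z [ 0.002  0.    -1.   ] F [-0.4 -0.3 -0.5] w 0.498 g 0.0
845 [ 0.6124 -0.1875  0.1201]
```

```bash
python3 -m creep '[[0,0,-0.2,-1,0.5],[0,0,0,-1,0.5],[0,0,0,-1,0.5],[0,0,0,-1,0.5],[0,0,0,-1,0.5],[0,0,0,-1,0.5],[0,0,0,-1,0.5],[0,0,0,-1,0.5],[0,0,0,-1,0.5],[0,0,0,-1,0.5],[0,0,0,-1,0.5],[0,0,0,-1,0.5]]';python3 -m creep '[[0,0,0,-1,0.5],[0,0,0,-1,0.5],[0,0,0,-1,0.5],[0,0,0,-1,0.5],[0,0,0,-1,0.5],[0,0,0,-1,0.5],[0,0,0,-1,0.5],[0,0,0,-1,0.5],[0,0,0,-1,0.5],[0,0,0,-1,0.5],[0,0,0,-1,0.5],[0,0,0,-1,0.5]]';python3 -m creep '[[0.98,-0.28,0,0,0.5],[0.98,-0.28,0,0,0.5],[0.98,-0.28,0,0,0.5],[0.98,-0.28,0,0,0.5],[0.98,-0.28,0,0,0.5],[0.98,-0.28,0,0,0.5],[0.98,-0.28,0,0,0.5],[0.98,-0.28,0,0,0.5],[0.98,-0.28,0,0,0.5],[0.98,-0.28,0,0,0.5],[0.98,-0.28,0,0,0.5],[0.98,-0.28,0,0,0.5]]'
cat > car.py <<'E'
from h import *
import sys
def carriers(n):
    im=cam(n); h=cv2.cvtColor(im['pixels'],cv2.COLOR_BGR2HSV); C=cloud(im); np.save('last.npy',im,allow_pickle=True)
    out={}
    for nm,lo,hi in [('red',(0,120,60),(9,255,255)),('yel',(20,120,60),(35,255,255)),('blue',(105,120,40),(128,255,255))]:
        k=((cv2.inRange(h,lo,hi)>0)&(C[...,2]>.034)&(C[...,2]<.2)).astype(np.uint8)
        N,L,S,_=cv2.connectedComponentsWithStats(k)
        for i in range(1,N):
            if S[i,4]<15: continue
            p=C[L==i]; zt=np.percentile(p[:,2],90); p=p[p[:,2]>zt-.006]
            (c,s,a)=cv2.minAreaRect(p[:,:2].astype(np.float32))
            a=a if s[0]<s[1] else a-90   # angle of thin axis = carrier x
            print(nm,S[i,4],'c',np.round(c,4),'z',round(zt,4),'size',np.round(s,3),'yaw',round(a,1),'shift',np.round(toolshift([*(np.array(c)-readout.observe()['position'][:2]),0]),2))
if __name__=='__main__':
    st(); carriers(sys.argv[1]); 
    if len(sys.argv)>2: cv2.imwrite('pics/'+sys.argv[2],np.load('last.npy',allow_pickle=True).item()['pixels'])
E
python3 car.py wrist w3.png
```

```text
clock: 7.25
position: [0.6112, -0.1803, 0.209]
ee_rot: [-2.817, -1.386, 0.003]
force: [-0.1, 0.4, 0.4]
width: 0.498
gripper_force: 0.0
clock: 8.75
position: [0.6112, -0.1803, 0.209]
ee_rot: [-2.009, -2.411, 0.001]
force: [-0.3, 0.4, 1.0]
width: 0.5
gripper_force: 0.0
clock: 10.25
position: [0.3946, 0.2586, 0.2095]
ee_rot: [-2.014, -2.41, 0.003]
force: [0.5, 0.2, 0.1]
width: 0.5
gripper_force: 0.0
t 10.25 p [0.3946 0.2586 0.2095] x [-0.178  0.984 -0.001] y [ 0.984  0.178 -0.002] z [-0.002 -0.001 -1.   ] F [0.5 0.2 0.1] w 0.5 g 0.0
red 609 c [0.5346 0.3535] z 0.044 size [0.013 0.036] yaw 4.9 shift [ 1.54  3.92 -0.  ]
yel 575 c [0.4053 0.3701] z 0.0441 size [0.012 0.036] yaw 10.7 shift [2.54 0.82 0.01]
blue 420 c [0.3902 0.2549] z 0.0443 size [0.011 0.036] yaw 9.9 shift [-0.22 -0.08 -0.  ]
```

View pics/w3.png

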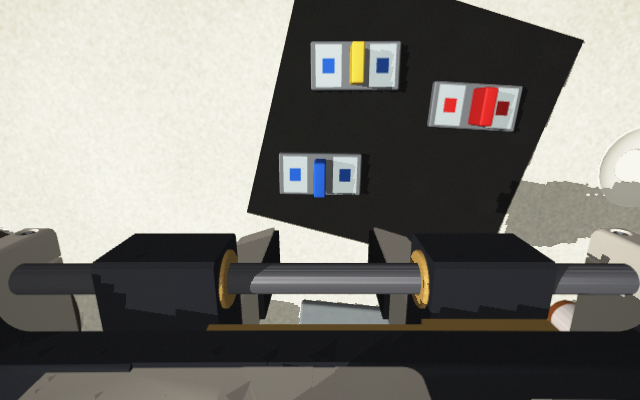

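Blue's rib is at (319,177), nearly under the tool, with yellow at (357,62) and red at (483,106). I grasp blue.

```bash
python3 -m creep '[[-0.22,-0.08,0.6,0,0.5],[0,0,1,0,0.5],[0,0,1,0,0.5],[0,0,0.9,0,0.5],[0,0,0.8,0,0.5],[0,0,0.5,0,0.5],[0,0,0,0,0.5],[0,0,0,0,0],[0,0,0,0,0],[0,0,0,0,0],[0,0,0,0,0]]' 25; python3 -m creep '[[0,0,-0.6,0,0],[0,0,-1,0,0],[0,0,-1,0,0],[0,0,-1,0,0],[0,0,-1,0,0],[0,0,0,0,0]]'
python3 - <<'E'
from h import *
st()
im=cam('top'); np.save('t1.npy',im,allow_pickle=True)
C=cloud(im); g=im['pixels'].max(2)
s=(g>105)&(abs(C[...,2]-.075)<.012); s[:, :312]=0; s[:,366:]=0; s[:184]=0; s[262:]=0
v,u=np.nonzero(s); P=plane(im,np.c_[u,v],.075)
r=cv2.minAreaRect(P[:,:2].astype(np.float32)); print('outl',r)
k=cv2.inRange(im['pixels'],(0,0,0),(60,60,60)); k[:, :305]=0;k[:,372:]=0;k[:180]=0;k[265:]=0
k=((abs(C[...,2]-.075)<.006)).astype(np.uint8);k[:, :300]=0;k[:,372:]=0;k[:175]=0;k[268:]=0
v,u=np.nonzero(k); print('plate',cv2.minAreaRect(plane(im,np.c_[u,v],.075)[:,:2].astype(np.float32)))
E
python3 -c "
import cv2,numpy as np
im=np.load('t1.npy',allow_pickle=True).item()['pixels']; cv2.imwrite('pics/t1c.png',cv2.resize(im[175:275,195:375],None,fx=4.4,fy=4.4))"
```

```text
clock: 11.68
position: [0.3951, 0.2484, 0.0191]
ee_rot: [2.015, 2.41, 0.001]
force: [-1.5, -0.5, 5.6]
width: 0.13
gripper_force: 25.0
clock: 12.42
position: [0.3964, 0.2496, 0.2054]
ee_rot: [2.014, 2.408, 0.008]
force: [-0.6, 0.1, -1.2]
width: 0.128
gripper_force: 25.0
t 12.43 p [0.3964 0.2496 0.2054] x [-0.177  0.984  0.002] y [0.984 0.177 0.005] z [ 0.005  0.003 -1.   ] F [-0.6  0.1 -1.2] w 0.128 g 24.998382031917572
outl ((0.5307623744010925, -0.00866592675447464), (0.20297665894031525, 0.11525287479162216), 4.34313440322876)
plate ((0.5457779169082642, -0.007374294102191925), (0.270771324634552, 0.17008261382579803), 4.482220649719238)
```

View pics/t1c.png

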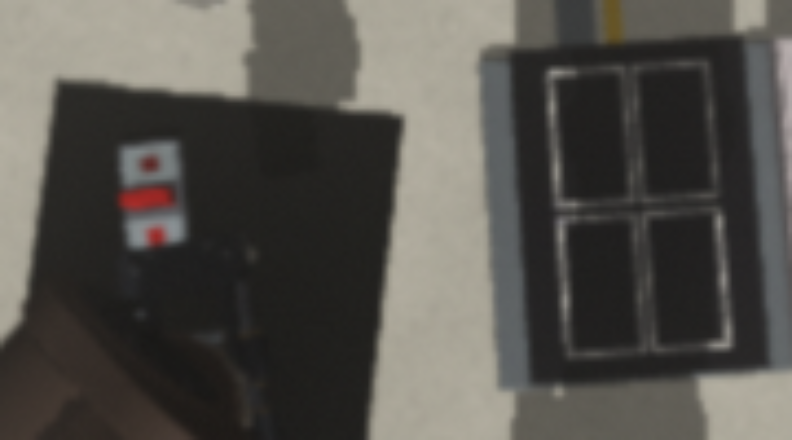

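Blue is held. The four empty outlines are clear at crop (548–735, 65–355). I carry blue to above the near-right place and look from close by.

```bash
python3 -m creep '[[0,0,0,0.75,0],[0,0,0,0.75,0],[-0.95,0.19,0,0,0],[-0.95,0.19,0,0,0],[-0.95,0.19,0,0,0],[-0.95,0.19,0,0,0],[-0.95,0.19,0,0,0],[-0.95,0.19,0,0,0],[-0.95,0.19,0,0,0],[-0.95,0.19,0,0,0],[0,0,0,0,0],[0,0,0,0,0]]'; python3 -m creep '[[0,0,0,0,0],[0,0,0,0,0]]'; python3 car.py wrist w4.png
```

```text
clock: 13.98
position: [0.477, -0.0499, 0.2016]
ee_rot: [-2.137, -2.3, 0.002]
force: [-0.1, 0.2, -1.2]
width: 0.129
gripper_force: 25.0
clock: 14.22
position: [0.4777, -0.0494, 0.2026]
ee_rot: [-2.137, -2.303, 0.0]
force: [0.2, 0.5, -1.1]
width: 0.13
gripper_force: 25.0
t 14.22 p [ 0.4777 -0.0494  0.2026] x [-0.075  0.997  0.   ] y [ 0.997  0.075 -0.   ] z [-0.  0. -1.] F [ 0.2  0.5 -1.1] w 0.13 g 24.998547434806824
yel 1139 c [0.6812 0.0119] z 0.0742 size [0.072 0.012] yaw -84.5 shift [ 1.15  5.19 -0.  ]
blue 342 c [ 0.4495 -0.0415] z 0.1991 size [0.012 0.009] yaw -85.8 shift [ 0.25 -0.69  0.  ]
blue 343 c [ 0.5032 -0.0375] z 0.1991 size [0.012 0.009] yaw -83.1 shift [ 0.25  0.66 -0.  ]
```

View pics/w4.png

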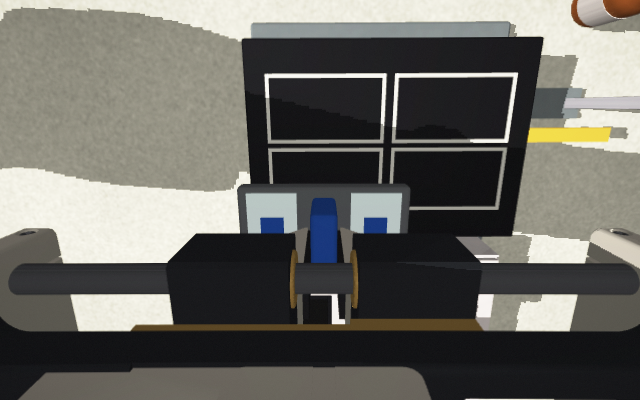

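The outlines are sharp: far-left (267–385, 75–142), far-right (393–517, 73–142), near-right (391–506, 150–208). I measure them.

Run:
```python
from h import *
im=np.load('last.npy',allow_pickle=True).item(); g=im['pixels'].min(2)
k=cv2.inRange(g,90,255); k[:,:262]=0;k[:,525:]=0;k[:68]=0;k[212:]=0; k[185:,:410]=0
cs,hi=cv2.findContours(k,cv2.RETR_CCOMP,cv2.CHAIN_APPROX_NONE)
for c,hh in zip(cs,hi[0]):
    if cv2.contourArea(c)>2000: 
        r=cv2.minAreaRect(plane(im,c[:,0],.075)[:,:2].astype(np.float32)); print(hh[3],np.round(r[0],4),np.round(r[1],4),round(r[2],1))
```

```text
-1 [0.4735 0.0174] [0.1    0.0565] 4.3
3 [0.4734 0.0172] [0.0949 0.0509] 4.3
-1 [0.5794 0.0259] [0.0999 0.0564] 4.5
5 [0.5792 0.0253] [0.094  0.0513] 4.8
```

```bash
python3 -m creep '[[-0.03,0.05,0.5,0,0],[0,0,0.8,0,0],[0,0,0.8,0,0],[0,0,0.4,0,0],[0,0,0.2,0,0],[0,0,0.06,0,0],[0,0,0,0,0],[0,0,0,0,0]]'; python3 -m creep '[[0,0,0,0,0.35],[0,0,0,0,0.35],[0,0,-0.3,0,0.35],[0,0,-0.8,0,0.45],[0,0,-1,0,0.5],[0,0,-1,0,0.5],[0,0,0,0,0.5]]'
```

```text
clock: 15.28
position: [0.4805, -0.0514, 0.093]
ee_rot: [2.138, 2.3, 0.001]
force: [-0.3, -0.2, -1.5]
width: 0.127
gripper_force: 25.0
clock: 16.15
position: [0.482, -0.0511, 0.22]
ee_rot: [2.135, 2.297, 0.006]
force: [0.5, -1.2, -0.8]
width: 0.502
gripper_force: 0.0
```

```bash
python3 -m creep '[[0,0,0,-0.85,0.5],[0,0,0,-0.85,0.5],[0.97,0.01,0,0,0.5],[0.97,0.01,0,0,0.5],[0.97,0.01,0,0,0.5],[0.97,0.01,0,0,0.5],[0.97,0.01,0,0,0.5],[0.97,0.01,0,0,0.5],[0.97,0.01,0,0,0.5],[0.97,0.01,0,0,0.5],[0.97,0.01,0,0,0.5],[0.97,0.01,0,0,0.5]]'; python3 -m creep '[[1,0.02,0,0,0.5],[0,0,0,0,0.5],[0,0,0,0,0.5],[0,0,0,0,0.5],[0,0,0,0,0.5]]';  python3 car.py wrist; python3 car.py top
```

```text
clock: 17.65
position: [0.4094, 0.3311, 0.2159]
ee_rot: [-1.999, -2.424, 0.001]
force: [0.4, 0.2, 0.5]
width: 0.503
gripper_force: 0.0
clock: 18.27
position: [0.4036, 0.3687, 0.2163]
ee_rot: [2.0, 2.422, -0.0]
force: [-1.5, -0.1, 0.8]
width: 0.502
gripper_force: 0.0
t 18.27 p [0.4036 0.3687 0.2163] x [-0.189  0.982 -0.001] y [0.982 0.189 0.   ] z [ 0. -0. -1.] F [-1.5 -0.1  0.8] w 0.502 g 0.0
red 455 c [0.5348 0.3539] z 0.0441 size [0.012 0.036] yaw 6.7 shift [-0.99  3.15  0.  ]
yel 110 c [0.4198 0.5328] z 0.0408 size [0.014 0.007] yaw -81.1 shift [ 3.94  1.17 -0.  ]
yel 399 c [0.4058 0.3706] z 0.0442 size [0.011 0.035] yaw 10.8 shift [0.03 0.06 0.  ]
t 18.32 p [0.4036 0.3689 0.2164] x [-0.189  0.982 -0.   ] y [0.982 0.189 0.   ] z [ 0. -0. -1.] F [-0.2  0.1 -0. ] w 0.498 g 0.0
red 41 c [0.537  0.3526] z 0.0476 size [0.01 0.03] yaw 1.7 shift [-1.04  3.2   0.  ]
red 63 c [ 0.477  -0.2382] z 0.0605 size [0.011 0.041] yaw 88.8 shift [-15.26  -1.07   0.  ]
yel 62 c [0.6831 0.0115] z 0.0779 size [0.066 0.009] yaw -84.5 shift [-10.1    5.17   0.  ]
yel 43 c [0.4067 0.3685] z 0.0474 size [0.012 0.035] yaw 10.1 shift [-0.03  0.08  0.  ]
blue 103 c [ 0.6553 -0.8588] z 0.1565 size [0.029 0.031] yaw 3.6 shift [-3.133e+01  3.600e-01  1.000e-02]
blue 66 c [ 0.6557 -0.9398] z 0.1554 size [0.025 0.032] yaw 30.9 shift [-3.332e+01 -1.000e-02  1.000e-02]
blue 51 c [ 0.6121 -0.1874] z 0.1241 size [0.022 0.018] yaw -89.3 shift [-14.65   2.48   0.  ]
blue 79 c [ 0.5867 -0.8603] z 0.1561 size [0.034 0.028] yaw -9.9 shift [-3.105e+01 -1.330e+00  1.000e-02]
blue 76 c [ 0.5867 -0.9351] z 0.1553 size [0.022 0.03 ] yaw 0.7 shift [-3.288e+01 -1.690e+00  1.000e-02]
blue 42 c [ 0.4803 -0.0445] z 0.1193 size [0.009 0.03 ] yaw 0.3 shift [-10.52  -0.07   0.  ]
```

```bash
python3 -m creep '[[0.03,0.06,0.6,0,0.5],[0,0,1,0,0.5],[0,0,1,0,0.5],[0,0,0.9,0,0.5],[0,0,0.8,0,0.5],[0,0,0.65,0,0.5],[0,0,0,0,0.5],[0,0,0,0,0],[0,0,0,0,0],[0,0,0,0,0],[0,0,0,0,0]]' 25; python3 -m creep '[[0,0,-0.6,0,0],[0,0,-1,0,0],[0,0,-1,0,0],[0,0,-1,0,0],[0,0,-1,0,0],[0,0,0,0,0],[0,0,0,0,0],[0,0,0,0,0]]'; python3 -c "
from h import *
st()"
```

```text
clock: 19.75
position: [0.4055, 0.3715, 0.0188]
ee_rot: [1.999, 2.424, 0.001]
force: [-1.0, -1.3, 4.1]
width: 0.128
gripper_force: 25.0
clock: 20.75
position: [0.4047, 0.3706, 0.2009]
ee_rot: [-1.998, -2.424, 0.004]
force: [-0.1, -0.3, -1.3]
width: 0.129
gripper_force: 25.0
t 20.75 p [0.4047 0.3706 0.2009] x [-0.191  0.982 -0.001] y [ 0.982  0.191 -0.002] z [-0.002 -0.002 -1.   ] F [-0.1 -0.3 -1.3] w 0.129 g 24.99543696641922
```

```bash
python3 -m creep '[[0,0,0,0.8,0],[0,0,0,0.85,0],[-0.99,0.12,0,0,0],[-0.99,0.12,0,0,0],[-0.99,0.12,0,0,0],[-0.99,0.12,0,0,0],[-0.99,0.12,0,0,0],[-0.99,0.12,0,0,0],[-0.99,0.12,0,0,0],[-0.99,0.12,0,0,0],[-0.99,0.12,0,0,0],[0,0,0,0,0]]'; python3 -m creep '[[0,0,0,0,0],[0,0,0,0,0],[0,0,0,0,0]]'; python3 car.py wrist
python3 - <<'E'
from h import *
im=np.load('last.npy',allow_pickle=True).item(); g=im['pixels'].min(2)
h=cv2.cvtColor(im['pixels'],cv2.COLOR_BGR2HSV);C=cloud(im)
k=(cv2.inRange(h,(105,120,40),(128,255,255))>0)&(C[...,2]>.07)&(C[...,2]<.22)
N,L,S,_=cv2.connectedComponentsWithStats(k.astype(np.uint8))
for i in range(1,N):
    if S[i,4]>20: print('mark',S[i],C[L==i].mean(0))
st()
print('shift to place',toolshift(np.array([.4755,.0173,0])-readout.observe()['position']))
E
```

```text
clock: 22.25
position: [0.4753, 0.0157, 0.2011]
ee_rot: [-2.141, -2.298, 0.004]
force: [-0.1, 1.2, -0.4]
width: 0.129
gripper_force: 25.0
clock: 22.62
position: [0.4754, 0.0202, 0.2023]
ee_rot: [-2.133, -2.306, -0.0]
force: [-0.2, 0.2, -1.3]
width: 0.128
gripper_force: 25.0
t 22.62 p [0.4754 0.0202 0.2023] x [-0.078  0.997  0.   ] y [ 0.997  0.078 -0.   ] z [-0.  0. -1.] F [-0.2  0.2 -1.3] w 0.128 g 24.99549239873886
red 515 c [0.7186 0.0325] z 0.1105 size [0.013 0.029] yaw 14.3 shift [-0.17  6.08 -0.  ]
yel 1067 c [0.6813 0.0116] z 0.0742 size [0.071 0.013] yaw -86.3 shift [-0.61  5.11 -0.  ]
t 22.68 p [0.4755 0.0201 0.2023] x [-0.078  0.997  0.   ] y [ 0.997  0.078 -0.   ] z [-0.  0. -1.] F [ 0.6  0.3 -1.6] w 0.132 g 24.9954691529274
shift to place [-7.00035526e-02 -4.29503559e-03  5.05730749e+00]
```

```bash
python3 -m creep '[[-0.07,0,0.5,0,0],[0,0,0.8,0,0],[0,0,0.8,0,0],[0,0,0.4,0,0],[0,0,0.2,0,0],[0,0,0.1,0,0],[0,0,0,0,0],[0,0,0,0,0]]'; python3 -m creep '[[0,0,0,0,0.35],[0,0,0,0,0.35],[0,0,-0.3,0,0.35],[0,0,-0.8,0,0.45],[0,0,-1,0,0.5],[0,0,-1,0,0.5],[0,0,0,0,0.5],[0,0,0,0,0.5]]'
```

```text
clock: 23.68
position: [0.4763, 0.0166, 0.0909]
ee_rot: [2.134, 2.304, 0.001]
force: [-0.1, -0.4, -1.2]
width: 0.133
gripper_force: 25.0
clock: 24.68
position: [0.4755, 0.0164, 0.2144]
ee_rot: [2.135, 2.304, -0.0]
force: [-0.7, -0.4, -0.2]
width: 0.503
gripper_force: 0.0
```

```bash
python3 car.py top | grep -v -e "-0\.[89]"
```

```text
t 24.68 p [0.4755 0.0164 0.2144] x [-0.076  0.997 -0.   ] y [0.997 0.076 0.   ] z [ 0. -0. -1.] F [-0.7 -0.4 -0.2] w 0.503 g 0.0
red 39 c [0.5368 0.3531] z 0.0461 size [0.01 0.03] yaw 0.6 shift [ 8.28  2.18 -0.  ]
red 66 c [ 0.4771 -0.2371] z 0.0605 size [0.041 0.013] yaw -89.8 shift [-6.32 -0.44  0.  ]
yel 64 c [0.6832 0.0114] z 0.0774 size [0.065 0.01 ] yaw -89.2 shift [-0.52  5.17 -0.01]
yel 37 c [0.4274 0.5459] z 0.0438 size [0.032 0.011] yaw -25.1 shift [13.29 -0.18 -0.  ]
blue 51 c [ 0.612  -0.1875] z 0.1234 size [0.019 0.022] yaw 89.1 shift [-5.34  3.02 -0.  ]
```

```bash
python3 -m creep '[[0,0,0,-0.65,0.5],[0.82,0.25,0,0,0.5],[0.82,0.25,0,0,0.5],[0.82,0.25,0,0,0.5],[0.82,0.25,0,0,0.5],[0.82,0.25,0,0,0.5],[0.82,0.25,0,0,0.5],[0.82,0.25,0,0,0.5],[0.82,0.25,0,0,0.5],[0.82,0.25,0,0,0.5],[0.82,0.25,0,0,0.5],[0,0,0,0,0.5]]'; python3 -m creep '[[0,0,0,0,0.5],[0,0,0,0,0.5],[0,0,0,0,0.5]]'; python3 car.py wrist
```

```text
clock: 26.22
position: [0.5336, 0.357, 0.2126]
ee_rot: [-2.076, -2.355, 0.003]
force: [0.4, 0.2, 0.2]
width: 0.501
gripper_force: 0.0
clock: 26.6
position: [0.5354, 0.3532, 0.2143]
ee_rot: [2.083, 2.351, -0.0]
force: [0.3, -0.6, 0.2]
width: 0.499
gripper_force: 0.0
t 26.6 p [0.5354 0.3532 0.2143] x [-0.121  0.993 -0.001] y [0.993 0.121 0.   ] z [ 0.    -0.001 -1.   ] F [ 0.3 -0.6  0.2] w 0.499 g 0.0
red 391 c [0.5357 0.354 ] z 0.0441 size [0.011 0.035] yaw 6.7 shift [ 0.01  0.01 -0.  ]
```

```bash
python3 -m creep '[[0,0,0.6,0,0.5],[0,0,1,0,0.5],[0,0,1,0,0.5],[0,0,0.9,0,0.5],[0,0,0.8,0,0.5],[0,0,0.6,0,0.5],[0,0,0,0,0.5],[0,0,0,0,0],[0,0,0,0,0],[0,0,0,0,0],[0,0,0,0,0]]' 25; python3 -m creep '[[0,0,-0.6,0,0],[0,0,-1,0,0],[0,0,-1,0,0],[0,0,-1,0,0],[0,0,-1,0,0],[0,0,0,0,0],[0,0,0,0,0],[0,0,0,0,0]]'; python3 -c "
from h import *
st()"
```

```text
clock: 28.02
position: [0.5354, 0.3544, 0.0189]
ee_rot: [2.082, 2.352, 0.001]
force: [-1.5, 0.3, 3.3]
width: 0.13
gripper_force: 25.0
clock: 29.02
position: [0.5345, 0.3535, 0.2006]
ee_rot: [-2.082, -2.352, 0.004]
force: [-0.7, -0.9, -1.6]
width: 0.134
gripper_force: 25.0
t 29.02 p [0.5345 0.3535 0.2006] x [-0.122  0.993 -0.002] y [ 0.993  0.122 -0.002] z [-0.002 -0.002 -1.   ] F [-0.7 -0.9 -1.6] w 0.134 g 24.999853670597076
```

```bash
python3 -m creep '[[0,0,0,0.65,0],[-0.92,0.06,0,0,0],[-0.92,0.06,0,0,0],[-0.92,0.06,0,0,0],[-0.92,0.06,0,0,0],[-0.92,0.06,0,0,0],[-0.92,0.06,0,0,0],[-0.92,0.06,0,0,0],[-0.92,0.06,0,0,0],[-0.9,0.04,0,0,0],[0,0,0,0,0],[0,0,0,0,0]]'; python3 -m creep '[[0,0,0,0,0],[0,0,0,0,0],[0,0,0,0,0]]'
python3 - <<'E'
from h import *
st()
print('shift to place',toolshift(np.array([.5805,.0255,.091])-readout.observe()['position']))
E
```

```text
clock: 30.52
position: [0.5807, 0.0269, 0.2016]
ee_rot: [-2.134, -2.304, 0.001]
force: [0.3, 0.2, -1.3]
width: 0.127
gripper_force: 25.0
clock: 30.9
position: [0.5811, 0.027, 0.2023]
ee_rot: [-2.134, -2.306, -0.0]
force: [-0.1, -0.3, -1.2]
width: 0.127
gripper_force: 25.0
t 30.9 p [0.5811 0.027  0.2023] x [-0.077  0.997  0.   ] y [0.997 0.077 0.   ] z [ 0.  0. -1.] F [-0.1 -0.3 -1.2] w 0.127 g 24.99994397163391
shift to place [-0.03608257 -0.01804939  2.78319417]
```

Then I back off along −tool x, away from the stage, to get a clear view.

```bash
python3 -m creep '[[-0.04,-0.02,0.5,0,0],[0,0,0.8,0,0],[0,0,0.8,0,0],[0,0,0.4,0,0],[0,0,0.2,0,0],[0,0,0.1,0,0],[0,0,0,0,0],[0,0,0,0,0]]'; python3 -m creep '[[0,0,0,0,0.35],[0,0,0,0,0.35],[0,0,-0.3,0,0.35],[0,0,-0.8,0,0.45],[0,0,-1,0,0.5],[-1,0,-1,0,0.5],[-1,0,0,0,0.5],[-1,0,0,0,0.5],[-1,0,0,0,0.5],[-0.5,0,0,0,0.5],[0,0,0,0,0.5],[0,0,0,0,0.5]]'
python3 - <<'E'
from h import *
im=cam('wrist'); cv2.imwrite('pics/w5.png',im['pixels']); np.save('w5.npy',im,allow_pickle=True); st()
im=cam('scene'); np.save('s5.npy',im,allow_pickle=True); im=cam('top'); np.save('t5.npy',im,allow_pickle=True)
E
```

```text
clock: 31.9
position: [0.581, 0.0248, 0.091]
ee_rot: [2.134, 2.304, 0.002]
force: [-0.3, 0.2, -2.3]
width: 0.128
gripper_force: 25.0
clock: 33.4
position: [0.5944, -0.1523, 0.2146]
ee_rot: [-2.132, -2.307, -0.002]
force: [-0.0, 0.8, 0.2]
width: 0.5
gripper_force: 0.0
t 33.45 p [ 0.5944 -0.1522  0.2146] x [-0.079  0.997  0.001] y [0.997 0.079 0.   ] z [ 0.     0.001 -1.   ] F [-0.3  0.8  0.3] w 0.5 g 0.0
```

View pics/w5.png

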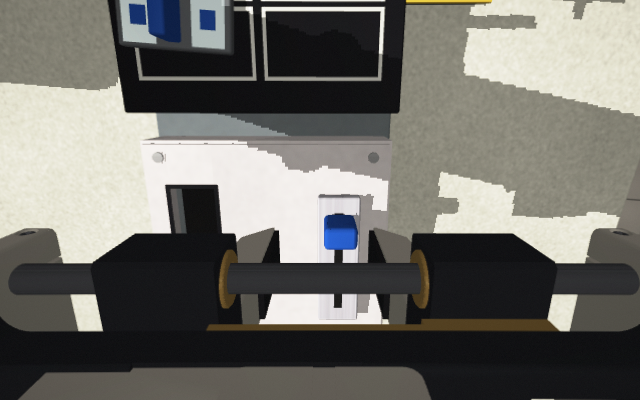

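Blue (164,18) is no longer inside its outline (140–255, 8–80). It has been knocked askew, so I check with the top view.

```bash
python3 - <<'E'
from h import *
a=np.load('t5.npy',allow_pickle=True).item(); C=cloud(a)
h=cv2.cvtColor(a['pixels'],cv2.COLOR_BGR2HSV)
k=((C[...,2]>.078)&(C[...,2]<.095)&(h[...,2]>70)).astype(np.uint8);k[:,:305]=0;k[:,372:]=0
cs,_=cv2.findContours(k,cv2.RETR_EXTERNAL,2)
for c in cs:
    if cv2.contourArea(c)>60: print('deck',cv2.minAreaRect(plane(a,c[:,0],.085)[:,:2].astype(np.float32)))
t=cv2.resize(a['pixels'][175:275,300:400],None,fx=4,fy=4)
s=np.load('s5.npy',allow_pickle=True).item()['pixels']; s=cv2.resize(s[140:240,245:345],None,fx=4,fy=4)
cv2.imwrite('pics/t5c.png',np.hstack([t,s]))
E
python3 - <<'E'
from h import *
a=np.load('t5.npy',allow_pickle=True).item(); C=cloud(a); h=cv2.cvtColor(a['pixels'],cv2.COLOR_BGR2HSV)
for n,lo,hi in [('red',(0,120,60),(9,255,255)),('yel',(20,120,60),(35,255,255)),('blue',(100,120,40),(128,255,255))]:
    k=(cv2.inRange(h,lo,hi)>0)&(C[...,2]>.1); k[:,:305]=0;k[:,380:]=0;k[:180]=0
    if k.sum(): p=C[k]; print(n,k.sum(),p.mean(0),cv2.minAreaRect(p[:,:2].astype(np.float32)))
E
```

```text
deck ((0.47504955530166626, 0.0012082941830158234), (0.10188132524490356, 0.09629222005605698), 0.47094959020614624)
deck ((0.5804436206817627, 0.021487480029463768), (0.10214569419622421, 0.06651324778795242), 3.5101473331451416)
red 55 [0.58183758 0.02442863 0.11445881] ((0.5823894143104553, 0.02424168959259987), (0.011900580488145351, 0.03393224626779556), 2.470339059829712)
yel 49 [0.47597626 0.02099134 0.14002146] ((0.46821537613868713, 0.03058120235800743), (0.028102776035666466, 0.057444654405117035), 40.25593185424805)
blue 43 [ 0.46778896 -0.02379805  0.11603779] ((0.46814629435539246, -0.02469710446894169), (0.009160398505628109, 0.03313460201025009), 0.3576100468635559)
```

View pics/t5c.png

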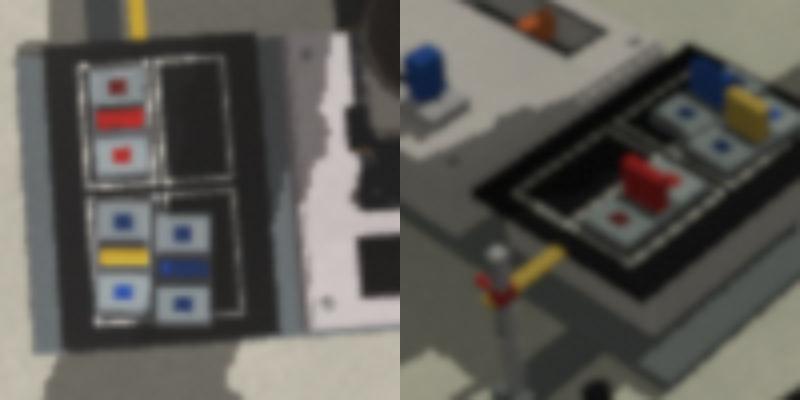

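Blue now lies at about (0.468, −0.024), upright but nudged towards yellow. Red and yellow are inside their outlines. I regrasp blue.

```bash
python3 -m creep '[[0,0,0,0.65,0.5],[0,0,0,0.65,0.5],[0.8,-0.78,0,0,0.5],[0.8,-0.78,0,0,0.5],[0.8,-0.78,0,0,0.5],[0.8,-0.78,0,0,0.5],[0,0,0,0,0.5],[0,0,0,0,0.5],[0,0,0,0,0.5],[0,0,0,0,0.5]]'; python3 car.py wrist w6.png
```

```text
clock: 34.8
position: [0.4717, -0.0255, 0.2141]
ee_rot: [-2.238, -2.204, 0.0]
force: [-0.4, -1.0, 0.1]
width: 0.497
gripper_force: 0.0
t 34.8 p [ 0.4717 -0.0255  0.2141] x [0.015 1.    0.   ] y [ 1.    -0.015 -0.   ] z [-0.  0. -1.] F [-0.4 -1.   0.1] w 0.497 g 0.0
red 256 c [0.7167 0.0325] z 0.1083 size [0.006 0.028] yaw 24.9 shift [ 1.54  6.11 -0.  ]
red 1267 c [0.5796 0.0243] z 0.1159 size [0.012 0.035] yaw 5.4 shift [ 1.28  2.68 -0.  ]
red 218 c [0.6068 0.0261] z 0.0878 size [0.012 0.013] yaw 7.1 shift [ 1.34  3.36 -0.  ]
red 227 c [0.5535 0.0221] z 0.0878 size [0.012 0.014] yaw 2.6 shift [ 1.22  2.03 -0.  ]
yel 731 c [0.4742 0.0206] z 0.1161 size [0.035 0.012] yaw -0.5 shift [1.15 0.05 0.  ]
yel 1069 c [0.6817 0.0119] z 0.0743 size [0.071 0.012] yaw -85.3 shift [ 1.01  5.24 -0.  ]
blue 223 c [0.4476 0.0202] z 0.0877 size [0.012 0.014] yaw 1.6 shift [ 1.13 -0.62  0.  ]
blue 222 c [0.5016 0.0209] z 0.0877 size [0.011 0.013] yaw 0.6 shift [1.17 0.73 0.  ]
blue 714 c [ 0.4657 -0.0255] z 0.1161 size [0.012 0.036] yaw 0.1 shift [-0.01 -0.15  0.  ]
blue 184 c [ 0.4929 -0.0252] z 0.0876 size [0.011 0.013] yaw 0.6 shift [ 0.01  0.53 -0.  ]
blue 192 c [ 0.4388 -0.0261] z 0.0879 size [0.012 0.013] yaw 0.8 shift [-0.03 -0.82  0.  ]
```

View pics/w6.png

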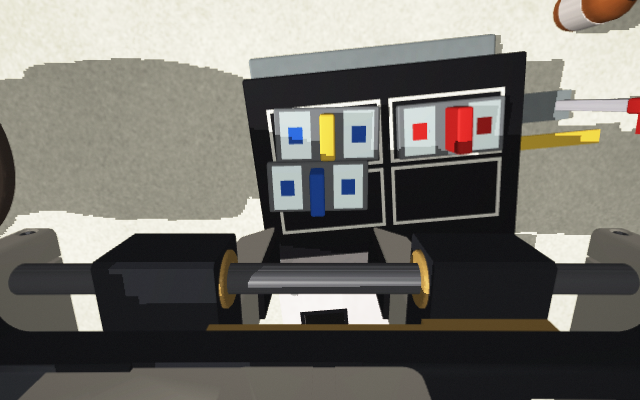

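The knock also pushed yellow about 4° off. Red is fine. I regrasp blue, re-place it, then straighten yellow.

```bash
python3 -m creep '[[-0.01,-0.13,0.6,0,0.5],[0,0,1,0,0.5],[0,0,0.9,0,0.5],[0,0,0.56,0,0.5],[0,0,0,0,0.5],[0,0,0,0,0],[0,0,0,0,0],[0,0,0,0,0],[0,0,-0.5,0,0],[0,0,-0.7,0,0],[0,0,0,-0.65,0],[0,0,0,-0.65,0]]' 25;  python3 -m creep '[[-0.45,0.29,0,0,0],[0,0,0,0,0],[0,0,0,0,0],[0,0,0,0,0]]'
python3 - <<'E'
from h import *
st()
print('shift to place',toolshift(np.array([.4795,-.0425,.091])-readout.observe()['position']))
E
```

```text
clock: 36.35
position: [0.4663, -0.0255, 0.1407]
ee_rot: [2.133, 2.305, 0.001]
force: [-0.1, 0.3, -0.8]
width: 0.126
gripper_force: 25.0
clock: 36.85
position: [0.4788, -0.0421, 0.1399]
ee_rot: [-2.135, -2.305, 0.0]
force: [0.1, 0.8, -1.1]
width: 0.128
gripper_force: 25.0
t 36.85 p [ 0.4788 -0.0421  0.1399] x [-0.077  0.997  0.   ] y [ 0.997  0.077 -0.   ] z [-0.  0. -1.] F [ 0.1  0.8 -1.1] w 0.128 g 24.993169605731964
shift to place [-0.01102653  0.016416    1.22163197]
```

```bash
python3 -m creep '[[0,0.01,0.5,0,0],[0,0,0.5,0,0],[0,0,0.19,0,0],[0,0,0,0,0],[0,0,0,0,0],[0,0,0,0,0.35],[0,0,0,0,0.35],[0,0,-0.5,0,0.4],[0,0,-0.9,0,0.5],[0,0,-0.6,0.5,0.5],[0,0,0,0.5,0.5],[0,0,0,0,0.5]]';  python3 -m creep '[[0.8,0,0,0,0.5],[0.78,0,0,0,0.5],[0,0,0,0,0.5],[0,0,0,0,0.5],[0,0,0,0,0.5],[0,0,0,0,0.5]]'; python3 car.py wrist | grep -e yel -e t
```

```text
clock: 38.35
position: [0.4789, -0.0424, 0.1716]
ee_rot: [-2.214, -2.228, 0.001]
force: [-0.6, -0.0, 0.3]
width: 0.499
gripper_force: 0.0
clock: 39.1
position: [0.4789, 0.0201, 0.1721]
ee_rot: [-2.215, -2.227, 0.001]
force: [-1.0, -0.5, -0.5]
width: 0.497
gripper_force: 0.0
t 39.1 p [0.4789 0.0201 0.1721] x [-0.005  1.    -0.   ] y [ 1.     0.005 -0.   ] z [-0. -0. -1.] F [-1.  -0.5 -0.5] w 0.497 g 0.0
red 1637 c [0.5797 0.0246] z 0.1158 size [0.012 0.036] yaw 4.3 shift [ 0.09  2.52 -0.  ]
red 260 c [0.607  0.0261] z 0.0877 size [0.012 0.014] yaw 3.4 shift [ 0.13  3.2  -0.  ]
red 265 c [0.5533 0.0222] z 0.0876 size [0.012 0.014] yaw 4.1 shift [ 0.04  1.86 -0.  ]
yel 983 c [0.4743 0.0208] z 0.116 size [0.012 0.036] yaw 0.5 shift [ 0.01 -0.12  0.  ]
yel 1316 c [0.6817 0.0116] z 0.0742 size [0.071 0.013] yaw -86.1 shift [-0.24  5.07 -0.  ]
blue 263 c [0.4477 0.0207] z 0.0877 size [0.013 0.012] yaw -1.9 shift [ 0.01 -0.78  0.  ]
blue 262 c [0.5014 0.0209] z 0.0877 size [0.012 0.013] yaw 1.2 shift [ 0.01  0.56 -0.  ]
blue 127 c [ 0.4782 -0.025 ] z 0.1004 size [0.011 0.002] yaw -89.4 shift [-1.13 -0.03  0.  ]
blue 324 c [ 0.4799 -0.0516] z 0.1161 size [0.018 0.012] yaw -0.3 shift [-1.8   0.01  0.  ]
```

```bash
python3 -m creep '[[0.01,-0.1,0.6,0,0.5],[0,0,0.9,0,0.5],[0,0,0.5,0,0.5],[0,0,0,0,0.5],[0,0,0,0,0],[0,0,0,0,0],[0,0,0,0,0],[0,0,-0.5,0,0],[-0.08,0,0,-0.5,0],[0,0,0,-0.55,0],[0,0,0,0,0],[0,0,0,0,0]]' 25;  python3 - <<'E'
from h import *
st()
print('shift to place',toolshift(np.array([.4755,.0175,.0922])-readout.observe()['position']))
E
```

```text
clock: 40.65
position: [0.4747, 0.018, 0.1119]
ee_rot: [-2.131, -2.308, 0.001]
force: [0.2, 0.7, -1.1]
width: 0.124
gripper_force: 25.0
t 40.65 p [0.4747 0.018  0.1119] x [-0.08   0.997  0.   ] y [ 0.997  0.08  -0.001] z [-0.001  0.    -1.   ] F [ 0.2  0.7 -1.1] w 0.124 g 24.998631477355957
shift to place [-0.0150143   0.01915677  0.49195476]
```

```bash
python3 -m creep '[[-0.01,0.02,0.3,0,0],[0,0,0.19,0,0],[0,0,0,0,0],[0,0,0,0,0],[0,0,0,0,0.35],[0,0,0,0,0.35],[0,0,-0.5,0,0.4],[0,0,-0.9,0,0.5],[0,0,-0.8,0,0.5],[0,0,-0.8,0,0.5],[-0.5,0,0,0,0],[-1,0,0,0,0]]';  python3 -m creep '[[-1,0,0,0,0],[-1,0,0,0,0],[-1,0,0,0,0],[-0.9,0,0,0,0],[0,0,0,0,0],[0,0,0,0,0],[0,0,0,0,0]]'; python3 car.py wrist w7.png | grep -v " 0.0[0-9]* *size"; python3 car.py top | grep -e "0\.4[678]" -e "0\.58"
```

```text
clock: 42.15
position: [0.4811, -0.0413, 0.2132]
ee_rot: [2.127, 2.311, 0.002]
force: [1.1, -1.0, -0.2]
width: 0.331
gripper_force: 0.0
clock: 43.02
position: [0.4932, -0.1963, 0.2127]
ee_rot: [-2.128, -2.31, -0.0]
force: [-0.7, 0.3, 0.1]
width: 0.007
gripper_force: 0.0
t 43.02 p [ 0.4932 -0.1963  0.2127] x [-0.082  0.997  0.   ] y [0.997 0.082 0.   ] z [ 0.  0. -1.] F [-0.7  0.3  0.1] w 0.007 g 0.0
blue 276 c [ 0.4803 -0.0589] z 0.1154 size [0.011 0.004] yaw -84.8 shift [ 3.45 -0.04  0.  ]
blue 1342 c [ 0.6098 -0.1869] z 0.1212 size [0.028 0.019] yaw -85.4 shift [-0.    2.92  0.  ]
red 57 c [0.5826 0.0243] z 0.1178 size [0.011 0.035] yaw 6.6 shift [5.32 2.68 0.  ]
yel 51 c [0.4768 0.0175] z 0.1186 size [0.009 0.033] yaw 0.6 shift [5.37 0.03 0.  ]
blue 79 c [ 0.5862 -0.8602] z 0.1556 size [0.028 0.033] yaw 1.3 shift [-16.73   0.96  -0.  ]
blue 77 c [ 0.5868 -0.9351] z 0.1553 size [0.022 0.023] yaw 0.7 shift [-18.59   0.82  -0.  ]
blue 36 c [ 0.4803 -0.0429] z 0.1186 size [0.009 0.033] yaw 0.6 shift [ 3.86 -0.01  0.  ]
```

View pics/w7.png

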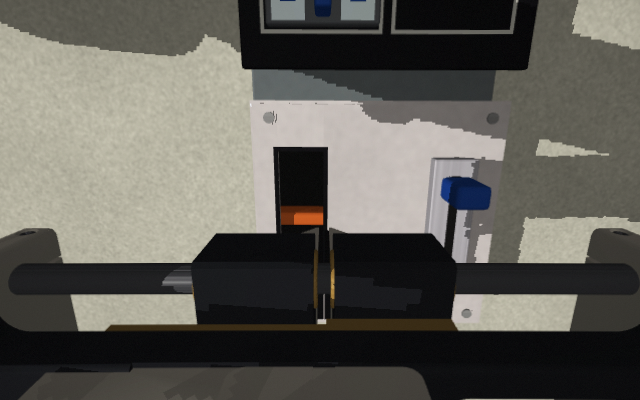

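Blue sits inside its outline with margin all around. The slot (275–327, 148–235) shows the tooth at (302,215), and the clamp is still open. I measure the slot, tooth, pointer and flag, and turn the tool.

```bash
python3 -m creep '[[0,0,0,1,0],[0,0,0,1,0],[0,0,0,1,0],[0,0,0,1,0],[0,0,0,1,0],[0,0,0,1,0],[0,0,0,1,0],[0,0,0,1,0],[0,0,0,1,0],[0,0,0,1,0],[0,0,0,1,0],[0,0,0,1,0]]' >/dev/null;  python3 -m creep '[[0,0,0,1,0],[0,0,0,1,0],[0,0,0,1,0],[0,0,0,1,0],[0,0,0,1,0],[0,0,0,1,0],[0,0,0,1,0],[0,0,0,1,0],[0,0,0,1,0],[0,0,0,1,0],[0,0,0,0.55,0],[0,0,0,0,0]]'
cat > flag.py <<'E'
from h import *
def flag(n):
    im=cam(n); C=cloud(im); h=cv2.cvtColor(im['pixels'],cv2.COLOR_BGR2HSV)
    r=((cv2.inRange(h,(0,130,60),(9,255,255))>0)|(cv2.inRange(h,(172,130,60),(180,255,255))>0))
    y=(cv2.inRange(h,(18,110,60),(35,255,255))>0)
    b=(C[...,0]>.64)&(C[...,0]<.8)&(C[...,1]>-.03)&(C[...,1]<.09)
    for nm,k in (('flag',r&b),('ptr',y&b)):
        p=C[k]; v,u=np.nonzero(k); 
        if len(p): print(n,nm,len(p),'z q10/50/90',np.round(np.percentile(p[:,2],[10,50,90]),4),'med',np.round(np.median(p,0)[:2],4),'rows',v.min(),v.max(),'cols',u.min(),u.max())
    return im
if __name__=='__main__':
    st(); im=flag('scene'); cv2.imwrite('flag.png',cv2.resize(im['pixels'][180:250,230:310],None,fx=6,fy=6)); flag('top')
E
python3 flag.py
python3 - <<'E'
from h import *
im=np.load('last.npy',allow_pickle=True).item() # top
w=cv2.imread('pics/w7.png')
E
python3 - <<'E'
from h import *
st()
im=cam('wrist'); np.save('w8.npy',im,allow_pickle=True); h=cv2.cvtColor(im['pixels'],cv2.COLOR_BGR2HSV); C=cloud(im)
k=(C[...,2]<.062)&(abs(C[...,0]-.476)<.05)&(abs(C[...,1]+.237)<.1); k=k.astype(np.uint8)
v,u=np.nonzero(k); print(len(v), 'slot',cv2.minAreaRect(plane(im,np.c_[u,v],.066)[:,:2].astype(np.float32)))
o=(cv2.inRange(h,(3,150,60),(20,255,255))>0)&(k>0)&(C[...,2]>.05); p=C[o]; print('tooth',len(p),p.mean(0) if len(p) else 0)
cv2.imwrite('pics/w8.png',im['pixels'])
E
```

```text
clock: 46.12
position: [0.4932, -0.1973, 0.2128]
ee_rot: [3.139, 0.122, 0.0]
force: [0.3, 0.6, 0.1]
width: 0.001
gripper_force: 0.0
t 46.12 p [ 0.4932 -0.1973  0.2128] x [0.997 0.078 0.   ] y [ 0.078 -0.997  0.   ] z [ 0. -0. -1.] F [0.3 0.6 0.1] w 0.001 g 0.0
scene flag 25 z q10/50/90 [0.1032 0.1057 0.1089] med [0.7229 0.0456] rows 209 216 cols 264 273
scene ptr 63 z q10/50/90 [0.0697 0.0713 0.0728] med [0.6697 0.0156] rows 201 216 cols 266 286
top flag 3 z q10/50/90 [0.1053 0.107  0.1081] med [0.7241 0.0266] rows 159 159 cols 328 330
top ptr 94 z q10/50/90 [0.0024 0.0737 0.0769] med [0.683 0.01 ] rows 163 185 cols 331 336
t 46.23 p [ 0.4932 -0.1974  0.2128] x [0.997 0.078 0.   ] y [ 0.078 -0.997  0.   ] z [ 0. -0. -1.] F [-0.2 -0.6  0.3] w 0.006 g 0.0
5722 slot ((0.4734123647212982, -0.25187385082244873), (0.16903987526893616, 0.06063562259078026), 85.20639038085938)
tooth 550 [ 0.4722226  -0.23804082  0.05590985]
```

View pics/w8.png

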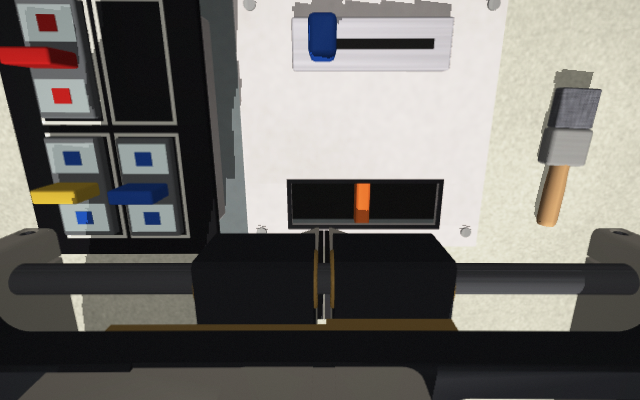

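Blue, yellow and red decks all lie inside their outlines. The slot spans (287–443, 180–229), with the tooth at (362,203).

Run:
```python
from h import *
im=np.load('w8.npy',allow_pickle=True).item()
P=plane(im,[(287.5,180),(443,180),(439,228.5),(287.5,228.5)],.066); print(np.round(P,4)); c=P.mean(0); print('slot',c)
print(np.linalg.norm(P[0]-P[1]),np.linalg.norm(P[0]-P[3]))
t=plane(im,(362.5,185),.056); print('toothtop',t)
print('shift slot centre',toolshift([c[0],c[1],.042]-readout.observe()['position']))
```

```text
[[ 0.4924 -0.1639  0.066 ]
 [ 0.5038 -0.3102  0.066 ]
 [ 0.4552 -0.3147  0.066 ]
 [ 0.4436 -0.1663  0.066 ]]
slot [ 0.47373931 -0.23878032  0.066     ]
0.14670420023575534 0.04883424022995682
toothtop [[ 0.4907497  -0.23643295  0.056     ]]
shift slot centre [-0.56300625  0.99034397  4.26826742]
```

```bash
python3 -m creep '[[-0.53,0.16,0,0,0],[0,0,0.8,0,0],[0,0,1,0,0],[0,0,1,0,0],[0,0,0.3,0,0],[0,0,0,0,0],[0,0,0,0,0]]'; python3 -m creep '[[0,0,0.4,0,0],[0,0,0.4,0,0],[0,0,0.3,0,0],[0,0,0,0,0],[0,0,0,0,0]]'
```

```text
clock: 47.15
position: [0.4733, -0.2061, 0.0901]
ee_rot: [3.138, 0.12, 0.003]
force: [0.4, 0.3, -0.3]
width: 0.004
gripper_force: 0.0
clock: 47.78
position: [0.4726, -0.2056, 0.0447]
ee_rot: [-3.139, -0.12, 0.0]
force: [1.0, 0.3, -1.0]
width: 0.008
gripper_force: 0.0
```

```bash
python3 -m creep '[[0,0.2,0,0,0],[0,0.25,0,0,0],[0,0.25,0,0,0],[0,0.25,0,0,0],[0,0.25,0,0,0],[0,0.25,0,0,0],[0,0.25,0,0,0],[0,0.2,0,0,0],[0,0.07,0,0,0],[0,0,0,0,0],[0,0,0,0,0]]'; python3 flag.py
```

```text
clock: 49.15
position: [0.4782, -0.2834, 0.045]
ee_rot: [-3.138, -0.121, 0.001]
force: [-2.8, 6.0, 4.4]
width: -0.0
gripper_force: 3.4
t 49.15 p [ 0.4782 -0.2834  0.045 ] x [ 0.997  0.077 -0.001] y [ 0.077 -0.997 -0.002] z [-0.001  0.001 -1.   ] F [-2.8  6.   4.4] w -0.0 g 3.37727009318769
scene flag 29 z q10/50/90 [0.1024 0.1053 0.1088] med [0.723  0.0459] rows 209 215 cols 264 273
scene ptr 63 z q10/50/90 [0.0816 0.083  0.0849] med [0.6683 0.0147] rows 198 209 cols 272 286
top flag 3 z q10/50/90 [0.1054 0.1068 0.108 ] med [0.7241 0.0266] rows 159 159 cols 328 330
top ptr 95 z q10/50/90 [0.0037 0.0859 0.0894] med [0.6837 0.0104] rows 163 184 cols 331 336
```

```bash
python3 -m creep '[[0.06,0.03,0,0,0],[0.06,0.03,0,0,0],[0.06,0,0,0,0],[0,0,0,0,0],[0,0,0,0,0]]'; python3 flag.py | grep ptr
```

```text
clock: 49.88
position: [0.4836, -0.2869, 0.0449]
ee_rot: [-3.139, -0.118, 0.005]
force: [-6.9, 0.5, 5.9]
width: 0.002
gripper_force: 4.4
scene ptr 65 z q10/50/90 [0.0827 0.0845 0.0866] med [0.6699 0.0147] rows 197 209 cols 272 286
top ptr 97 z q10/50/90 [0.0024 0.0872 0.0907] med [0.6838 0.0103] rows 162 184 cols 331 336
```

```bash
python3 -m creep '[[0,-0.05,-0.3,0,0],[0,0,-0.6,0,0],[0,-0.5,-0.1,0,0],[-0.12,-0.7,0,0,0],[0,-0.7,0,0,0],[0,-0.33,0,0,0],[0,0,0,0,0],[0,0,0,0,0],[0,0,0,0,0]]'
python3 - <<'E'
from h import *
st(); p=readout.observe()['position']-np.array([.475,-.238,0]); print(p[0]*.997+p[1]*.077, -p[0]*.077+p[1]*.997)
im=cam('wrist'); cv2.imwrite('pics/w9.png',im['pixels'])
E
```

```text
clock: 51.1
position: [0.4741, -0.1965, 0.0847]
ee_rot: [3.139, 0.118, 0.0]
force: [-0.1, -1.1, 0.2]
width: 0.003
gripper_force: 0.0
t 51.1 p [ 0.4741 -0.1965  0.0847] x [0.997 0.075 0.   ] y [ 0.075 -0.997  0.   ] z [ 0. -0. -1.] F [-0.1 -1.1  0.2] w 0.003 g 0.0
0.0022864443339834025 0.04143971716976131
```

View pics/w9.png

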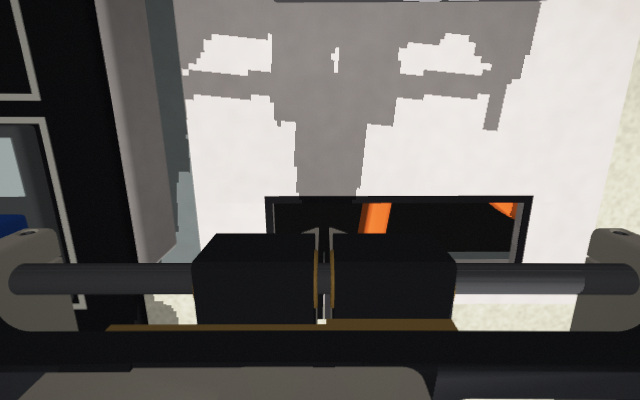

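The next tooth is at (377,218), just on the −y side of the fingertip (323,235). I shift 4 mm further to clear it, go down and sweep.

```bash
python3 -m creep '[[-0.05,-0.1,0.2,0,0],[0,0,0.4,0,0],[0,0,0.4,0,0],[0,0,0,0,0],[0,0,0,0,0],[0,0.1,0,0,0]]'; python3 -m creep '[[0,0.2,0,0,0],[0,0.25,0,0,0],[0,0.25,0,0,0],[0,0.25,0,0,0],[0,0.25,0,0,0],[0,0.25,0,0,0],[0,0.25,0,0,0],[0,0.25,0,0,0],[0.08,0.2,0,0,0],[0.08,0.1,0,0,0],[0.08,0,0,0,0],[0,0,0,0,0]]'; python3 flag.py | grep -v top
```

```text
clock: 51.9
position: [0.4725, -0.1956, 0.0451]
ee_rot: [3.139, 0.121, 0.001]
force: [-0.2, -0.2, -0.3]
width: 0.006
gripper_force: 0.0
clock: 53.4
position: [0.4872, -0.2845, 0.0448]
ee_rot: [-3.138, -0.12, 0.004]
force: [-5.5, 4.4, 6.6]
width: 0.006
gripper_force: 4.3
t 53.4 p [ 0.4872 -0.2845  0.0448] x [ 0.997  0.076 -0.002] y [ 0.076 -0.997 -0.001] z [-0.002  0.001 -1.   ] F [-5.5  4.4  6.6] w 0.006 g 4.255808684974909
scene flag 26 z q10/50/90 [0.1034 0.1054 0.1097] med [0.7234 0.0454] rows 209 215 cols 264 273
scene ptr 67 z q10/50/90 [0.098  0.0998 0.1008] med [0.671  0.0148] rows 193 208 cols 265 285
```

```bash
python3 -m creep '[[-0.03,-0.05,-0.3,0,0],[0,0,-0.6,0,0],[0,-0.5,-0.1,0,0],[-0.18,-0.7,0,0,0],[0,-0.7,0,0,0],[0,-0.31,0,0,0],[0,0,0,0,0],[0,0,0,0,0],[0,0,0,0,0]]'
python3 - <<'E'
from h import *
st(); p=readout.observe()['position']-np.array([.475,-.238,0]); print(p[0]*.997+p[1]*.077, -p[0]*.077+p[1]*.997)
im=cam('wrist'); h=cv2.cvtColor(im['pixels'],cv2.COLOR_BGR2HSV);k=cv2.inRange(h,(3,150,60),(20,255,255))[200:232]
N,L,S,_=cv2.connectedComponentsWithStats(k)
print([list(s) for s in S[1:] if s[4]>50])
E
python3 flag.py
```

```text
clock: 54.62
position: [0.4733, -0.1961, 0.0846]
ee_rot: [3.139, 0.118, -0.0]
force: [0.0, -0.8, 0.4]
width: 0.006
gripper_force: 0.0
t 54.62 p [ 0.4733 -0.1961  0.0846] x [ 0.997  0.075 -0.   ] y [ 0.075 -0.997  0.   ] z [-0. -0. -1.] F [ 0.  -0.8  0.4] w 0.006 g 0.0
0.0014936176506734542 0.04186470095632291
[[np.int32(361), np.int32(1), np.int32(34), np.int32(31), np.int32(886)], [np.int32(495), np.int32(1), np.int32(23), np.int32(14), np.int32(193)]]
t 54.67 p [ 0.4733 -0.196   0.0846] x [ 0.997  0.075 -0.   ] y [ 0.075 -0.997  0.   ] z [ 0. -0. -1.] F [ 0.2 -0.2  1.2] w 0.004 g 0.0
scene flag 27 z q10/50/90 [0.1029 0.1063 0.11  ] med [0.7232 0.0484] rows 209 215 cols 264 273
scene ptr 67 z q10/50/90 [0.0985 0.0996 0.101 ] med [0.6713 0.0142] rows 193 208 cols 265 285
top flag 10 z q10/50/90 [0.0939 0.1081 0.112 ] med [0.7242 0.0266] rows 158 160 cols 327 331
top ptr 101 z q10/50/90 [0.002  0.1024 0.1054] med [0.6873 0.0108] rows 161 183 cols 331 336
```

```bash
python3 -m creep '[[-0.04,-0.1,0.2,0,0],[0,0,0.4,0,0],[0,0,0.4,0,0],[0,0,0,0,0],[0,0,0,0,0],[0,0.2,0,0,0],[0,0.2,0,0,0],[0,0.2,0,0,0],[0,0.17,0,0,0],[0,0,0,0,0],[0,0,0,0,0]]'; python3 flag.py
```

```text
clock: 56.15
position: [0.473, -0.2217, 0.045]
ee_rot: [-3.138, -0.12, 0.002]
force: [-3.0, 5.0, 5.8]
width: 0.002
gripper_force: 3.3
t 56.15 p [ 0.473  -0.2217  0.045 ] x [ 0.997  0.076 -0.001] y [ 0.076 -0.997 -0.001] z [-0.001  0.001 -1.   ] F [-3.   5.   5.8] w 0.002 g 3.28616975719342
scene flag 28 z q10/50/90 [0.1023 0.105  0.1091] med [0.7221 0.046 ] rows 209 215 cols 264 273
scene ptr 69 z q10/50/90 [0.1006 0.1021 0.1036] med [0.6708 0.0139] rows 193 207 cols 264 285
top flag 9 z q10/50/90 [0.0839 0.1077 0.1099] med [0.725  0.0266] rows 158 160 cols 327 331
top ptr 100 z q10/50/90 [0.0904 0.1051 0.1082] med [0.6866 0.0108] rows 161 183 cols 331 336
```

```bash
python3 -m creep '[[0,-0.05,-0.4,0,0],[0,0,-1,0,0],[0,0,-1,0,0],[0,0,-1,0,0],[0,0,-1,0,0],[0,0,-1,0,0],[0.6,-0.95,0,0,0],[0.6,-0.95,0,0,0],[0.6,-0.95,0,0,0],[0.6,-0.95,0,0,0],[0.6,-0.95,0,0,0],[0.6,-0.95,0,0,0]]';python3 -m creep '[[0,0,0,0,0],[0,0,0,0,0],[0,0,0,0,0]]'
python3 - <<'E'
from flag import *
st(); im=flag('wrist'); np.save('w10.npy',im,allow_pickle=True); flag('scene')
C=cloud(im); h=cv2.cvtColor(im['pixels'],cv2.COLOR_BGR2HSV)
r=((cv2.inRange(h,(0,130,60),(9,255,255))>0)|(cv2.inRange(h,(172,130,60),(180,255,255))>0))&(C[...,0]>.64)
v,u=np.nonzero(r); cy,cx=int(v.mean()),int(u.mean()); print(cx,cy)
y0=max(cy-50,0);x0=max(cx-70,0)
cv2.imwrite('pics/w10.png',cv2.resize(im['pixels'][y0:y0+110,x0:x0+140],None,fx=5,fy=5,interpolation=cv2.INTER_NEAREST)); print(x0,y0)
E
```

```text
clock: 57.75
position: [0.6005, 0.0191, 0.2622]
ee_rot: [3.139, 0.119, 0.003]
force: [0.3, -0.5, 0.7]
width: 0.005
gripper_force: 0.0
clock: 58.12
position: [0.5995, 0.0166, 0.2613]
ee_rot: [3.139, 0.117, 0.001]
force: [-0.8, -1.0, -0.6]
width: 0.006
gripper_force: 0.0
t 58.12 p [0.5995 0.0166 0.2613] x [0.997 0.074 0.   ] y [ 0.074 -0.997  0.001] z [ 0.    -0.001 -1.   ] F [-0.8 -1.  -0.6] w 0.006 g 0.0
wrist flag 246 z q10/50/90 [0.1052 0.1069 0.1119] med [0.7207 0.0315] rows 33 228 cols 299 330
wrist ptr 1067 z q10/50/90 [0.1034 0.1044 0.1053] med [0.6832 0.0117] rows 51 328 cols 315 448
scene flag 28 z q10/50/90 [0.1033 0.1052 0.1103] med [0.7228 0.0456] rows 209 215 cols 264 273
scene ptr 62 z q10/50/90 [0.1005 0.1022 0.1038] med [0.6721 0.0149] rows 194 207 cols 264 285
315 47
245 0
```

View pics/w10.png

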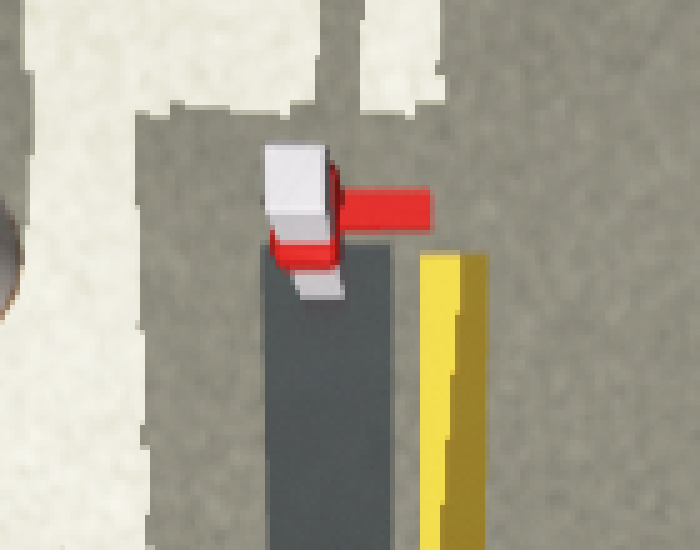

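The flag arm is at crop (345–432, 190–230), and the pointer end is at (420–487, 252). I compare their depths directly.

Run:
```python
from h import *
im=np.load('w10.npy',allow_pickle=True).item(); C=cloud(im)
for n,(u0,u1,v0,v1) in dict(arm=(316,330,39,45),collar=(302,310,49,53),ptr=(330,341,53,70),ptr2=(330,341,70,100)).items():
    p=C[v0:v1,u0:u1].reshape(-1,3); print(n,np.round(np.median(p,0),4),p[:,2].std().round(4), np.round([p[:,2].min(),p[:,2].max()],4))
print(np.round(C[36:60,322,2],3)); print(np.round(C[46:60,334,2],3))
```

```text
arm [0.7225 0.026  0.1062] 0.0007 [0.1048 0.1078]
collar [0.7134 0.04   0.1112] 0.0537 [0.1085 0.4195]
ptr [0.7077 0.0138 0.1044] 0.0007 [0.1023 0.1063]
ptr2 [0.6879 0.0122 0.1044] 0.0173 [0.1023 0.4195]
[ 0.    -0.001  0.107  0.107  0.106  0.108  0.106  0.106  0.105  0.104
  0.103  0.002  0.002  0.01   0.011  0.011  0.009  0.011  0.012  0.011
  0.01   0.011  0.01   0.01 ]
[ 0.002 -0.    -0.    -0.     0.001  0.105  0.104  0.104  0.103  0.105
  0.104  0.106  0.105  0.104]
```

```bash
python3 -m creep '[[-0.6,0.93,0,0,0],[-0.6,0.93,0,0,0],[-0.6,0.93,0,0,0],[-0.6,0.93,0,0,0],[-0.6,0.93,0,0,0],[-0.6,0.91,0,0,0],[0,0,0,0,0],[0,0,1,0,0],[0,0,1,0,0],[0,0,1,0,0],[0,0,1,0,0],[0,0,0,0,0]]';python3 - <<'E'
from h import *
st(); p=readout.observe()['position']-np.array([.475,-.238,0]); print(p[0]*.997+p[1]*.077, -p[0]*.077+p[1]*.997)
E
```

```text
clock: 59.72
position: [0.4713, -0.2132, 0.0987]
ee_rot: [-3.137, -0.121, 0.008]
force: [-0.2, -0.5, 0.7]
width: 0.005
gripper_force: 0.0
t 59.73 p [ 0.4713 -0.2132  0.0987] x [ 0.997  0.077 -0.005] y [ 0.077 -0.997 -0.003] z [-0.005  0.002 -1.   ] F [-0.2 -0.5  0.7] w 0.005 g 0.0
-0.0017559630253385736 0.025005944521697913
```

```bash
python3 -m creep '[[0,0,0.5,0,0],[0,0,0.5,0,0],[0,0,0.35,0,0],[0,0,0,0,0],[0,0.12,0,0,0],[0,0.12,0,0,0],[0,0.12,0,0,0],[0,0,0,0,0],[0,0,0,0,0]]';python3 flag.py
```

```text
clock: 60.85
position: [0.4747, -0.2276, 0.0474]
ee_rot: [-3.138, -0.122, -0.001]
force: [-0.2, 6.2, 5.1]
width: 0.005
gripper_force: 3.8
t 60.85 p [ 0.4747 -0.2276  0.0474] x [0.997 0.078 0.001] y [ 0.078 -0.997 -0.001] z [ 0.001  0.001 -1.   ] F [-0.2  6.2  5.1] w 0.005 g 3.818407982471399
scene flag 28 z q10/50/90 [0.1027 0.1053 0.109 ] med [0.7226 0.0454] rows 209 215 cols 264 273
scene ptr 71 z q10/50/90 [0.1014 0.1029 0.1041] med [0.6704 0.0139] rows 192 207 cols 264 285
top flag 10 z q10/50/90 [0.09   0.106  0.1097] med [0.7245 0.0266] rows 158 160 cols 327 331
top ptr 100 z q10/50/90 [0.0062 0.1058 0.1086] med [0.6863 0.0109] rows 161 183 cols 331 336
```

```bash
python3 -m creep '[[0,0.06,0,0,0],[0,0.06,0,0,0],[0,0,0,0,0],[0,0,0,0,0]]';python3 flag.py | grep ptr; python3 -m creep '[[0,-0.1,0,0,0],[0,-0.05,-0.5,0,0],[0,0,-1,0,0],[0,0,-1,0,0],[0,0,-1,0,0],[0,0,-1,0,0],[0,0,-0.9,0,0],[0.6,-0.95,0,0,0],[0.6,-0.95,0,0,0],[0.6,-0.95,0,0,0],[0.6,-0.95,0,0,0],[0.6,-0.95,0,0,0]]';python3 -m creep '[[0.6,-0.95,0,0,0],[0,0,0,0,0],[0,0,0,0,0],[0,0,0,0,0]]'
python3 - <<'E'
from flag import *
st(); im=flag('wrist'); C=cloud(im); h=cv2.cvtColor(im['pixels'],cv2.COLOR_BGR2HSV)
r=(cv2.inRange(h,(0,130,60),(9,255,255))>0)&(abs(C[...,0]-.7225)<.008)&(abs(C[...,1]-.0255)<.006)
y=(cv2.inRange(h,(18,110,60),(35,255,255))>0)&(C[...,0]>.66)&(C[...,0]<.73)&(C[...,2]>.05)&(C[...,1]<.05)
for k in (r,y): print(k.sum(),np.round(np.median(C[k],0),4))
E
```

```text
clock: 61.45
position: [0.4752, -0.2317, 0.0474]
ee_rot: [-3.137, -0.123, -0.001]
force: [-0.4, 8.4, 5.7]
width: 0.001
gripper_force: 4.6
scene ptr 68 z q10/50/90 [0.1018 0.1035 0.1054] med [0.671  0.0141] rows 192 207 cols 264 285
top ptr 100 z q10/50/90 [0.01   0.1069 0.1105] med [0.686  0.0108] rows 161 183 cols 331 336
clock: 63.05
position: [0.5799, -0.0283, 0.2631]
ee_rot: [3.139, 0.119, 0.001]
force: [-0.4, -0.8, -0.1]
width: 0.008
gripper_force: 0.0
clock: 63.55
position: [0.6, 0.009, 0.2628]
ee_rot: [3.138, 0.117, -0.0]
force: [-0.1, -0.8, -0.6]
width: 0.003
gripper_force: 0.0
t 63.55 p [0.6    0.009  0.2628] x [ 0.997  0.074 -0.   ] y [ 0.074 -0.997  0.001] z [-0.    -0.001 -1.   ] F [-0.1 -0.8 -0.6] w 0.003 g 0.0
wrist flag 248 z q10/50/90 [0.1052 0.1068 0.1116] med [0.7209 0.0312] rows 33 212 cols 291 322
wrist ptr 1113 z q10/50/90 [0.105 0.106 0.107] med [0.6839 0.0117] rows 50 329 cols 162 431
112 [0.7226 0.0254 0.1064]
896 [0.6894 0.012  0.106 ]
```

Level to within 0.5 mm. Next I check the carriers and approach the grip.

```bash
python3 -m creep '[[-0.02,0.98,0,0,0.5],[-0.02,0.98,0,0,0.5],[-0.01,0.98,0,0,0.5],[-0.01,0.98,0,0,0.5],[-0.01,1,0,0,0.5],[0,0,0.5,0,0.5],[0,0,0.5,0,0.5],[0,0,0,0,0.5],[0,0,0,0,0.5],[0,0,0,0,0.5]]'
python3 - <<'E'
from h import *
st(); im=cam('wrist'); h=cv2.cvtColor(im['pixels'],cv2.COLOR_BGR2HSV); C=cloud(im)
k=(cv2.inRange(h,(105,120,40),(130,255,255))>0)&(C[...,2]>.113)&(C[...,2]<.13)&(abs(C[...,0]-.61)<.03)&(abs(C[...,1]+.19)<.05)
c=C[k].mean(0); print(k.sum(),c,toolshift([c[0],c[1],.092]-readout.observe()['position']))
t=cam('top')
cv2.imwrite('pics/end1.png',np.hstack([im['pixels'][:230,:400], cv2.resize(t['pixels'][175:275,300:460],(368,230))]))
E
```

```text
clock: 64.85
position: [0.613, -0.1858, 0.2239]
ee_rot: [3.139, 0.12, 0.003]
force: [0.1, 0.4, 0.2]
width: 0.5
gripper_force: 0.0
t 64.85 p [ 0.613  -0.1858  0.2239] x [0.997 0.076 0.002] y [ 0.076 -0.997  0.001] z [ 0.002 -0.    -1.   ] F [0.1 0.4 0.2] w 0.5 g 0.0
732 [ 0.61224945 -0.18755242  0.12010727] [-0.02589477  0.04221987  3.29286001]
```

View pics/end1.png

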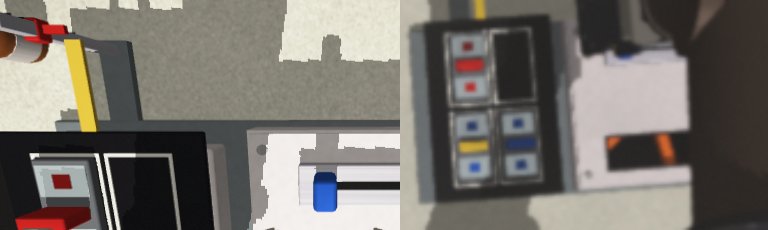

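The top view (right half) shows the three carriers inside their outlines: red (470,65), yellow (472,147), blue (520,143). The grip at (325,192) is still fully open. Now I close the clamp.

```bash
python3 -m creep '[[-0.02,0.04,0.6,0,0.5],[0,0,0.9,0,0.5],[0,0,0.9,0,0.5],[0,0,0.85,0,0.5],[0,0,0,0,0.5],[0,0,0,0,0.1],[0,0,0,0,0.1],[0,0,0,0,0.1],[0,0,0,0,0.1]]' 15; python3 -m creep '[[0,0.3,0,0,0.1],[0,0.4,0,0,0.1],[0,0.4,0,0,0.1],[0,0.4,0,0,0.1],[0,0.35,0,0,0.1],[0,0.15,0,0,0.1],[0,0.1,0,0,0.1],[0,0.1,0,0,0.1],[0,0,0,0,0.1]]'
```

```text
clock: 66.08
position: [0.6125, -0.1874, 0.0939]
ee_rot: [3.139, 0.12, 0.003]
force: [-1.1, 0.1, 7.2]
width: 0.215
gripper_force: 15.0
clock: 67.2
position: [0.619, -0.2672, 0.0939]
ee_rot: [-3.13, -0.128, 0.001]
force: [-7.3, 19.0, 15.6]
width: 0.213
gripper_force: 15.0
```

```bash
python3 -m creep '[[0,0,0,0,0.1],[0,-0.1,0,0,0.5],[0,0,0,0,0.5],[0,0,0,0,0.5],[0,0,-0.8,0,0.5],[0,0,-1,0,0.5],[0,0,-1,0,0.5],[0,0,-1,0,0.5],[0,1,0,0,0.5],[0,1,0,0,0.5],[0,0,0,0,0.5],[0,0,0,0,0.5]]'; python3 flag.py; python3 car.py top | grep -e "0\.4[678]" -e "0\.58" -e "0\.6[12]"
python3 - <<'E'
from h import *
t=np.load('last.npy',allow_pickle=True).item(); cv2.imwrite('pics/end2.png',cv2.resize(t['pixels'][150:270,180:480],(800,320)))
E
```

```text
clock: 68.7
position: [0.6243, -0.3506, 0.2443]
ee_rot: [-3.139, -0.119, 0.0]
force: [-0.5, 0.3, 0.6]
width: 0.501
gripper_force: 0.0
t 68.7 p [ 0.6243 -0.3506  0.2443] x [ 0.997  0.076 -0.   ] y [ 0.076 -0.997 -0.001] z [-0.     0.001 -1.   ] F [-0.5  0.3  0.6] w 0.501 g 0.0
scene flag 28 z q10/50/90 [0.1027 0.1059 0.1092] med [0.7224 0.0473] rows 209 215 cols 264 273
scene ptr 69 z q10/50/90 [0.1026 0.104  0.1057] med [0.6705 0.0146] rows 192 207 cols 264 285
top flag 10 z q10/50/90 [0.0937 0.1054 0.1097] med [0.7248 0.0266] rows 158 160 cols 327 331
top ptr 100 z q10/50/90 [0.0909 0.1069 0.1105] med [0.6859 0.0109] rows 161 183 cols 331 336
t 68.8 p [ 0.6247 -0.3495  0.2447] x [0.997 0.078 0.   ] y [ 0.078 -0.997 -0.001] z [ 0.     0.001 -1.   ] F [ 0.   0.  -0.4] w 0.502 g 0.0
red 57 c [0.582  0.0248] z 0.1509 size [0.009 0.033] yaw 0.2 shift [-0.34 -9.41  0.01]
red 44 c [ 0.4789 -0.2508] z 0.0602 size [0.04  0.014] yaw -81.0 shift [-3.44 -2.74  0.  ]
red 15 c [ 0.4863 -0.1766] z 0.0653 size [0.006 0.019] yaw 11.7 shift [-3.11 -4.58  0.  ]
yel 56 c [0.4773 0.0182] z 0.1512 size [0.012 0.032] yaw 1.0 shift [-2.96 -9.45  0.  ]
blue 51 c [ 0.6177 -0.2653] z 0.124 size [0.024 0.018] yaw -82.1 shift [-0.01 -2.11  0.  ]
blue 101 c [ 0.586  -0.8608] z 0.1558 size [0.029 0.031] yaw 2.2 shift [-1.960e+00  1.267e+01 -1.000e-02]
blue 81 c [ 0.5864 -0.9359] z 0.1557 size [0.023 0.028] yaw 1.3 shift [-2.100e+00  1.454e+01 -1.000e-02]
blue 49 c [ 0.4808 -0.0432] z 0.1519 size [0.012 0.032] yaw 1.1 shift [-2.99 -7.91  0.  ]
```

View pics/end2.png

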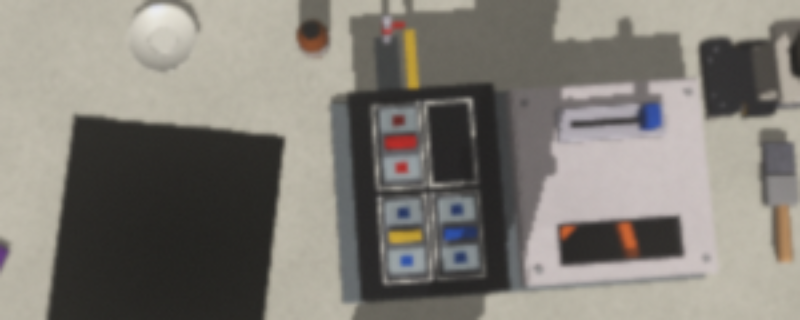

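The mat is empty, all three carriers are inside their outlines, the clamp (651,115) is closed, and the bystanders are where they were. Handing in.

```bash
python3 -c "
from cell import sign_off
print(sign_off())"
```

```text
the job is handed in; nothing more can be done
None
```

I handed the job in at about 69 s. The blue, yellow and red carriers (no green one today) lie in their own places, the pointer is level with the flag to about 0.5 mm, and the clamp is fully closed; blue and yellow were knocked aside partway and re-laid, and the oil bottle, dish, brush and purple look-alike were left alone.

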